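# Rinse a batch of saddle clips through the gravity chute

## Task

Lift the lid off the steel bowl by its knob and set it down on the blue mat, then load all the orange saddle clips into the sloping gravity chute against the shut red gate, each straddling the white rail the same way up with its legs down. When they are all lined up in the chute, raise the gate so that the whole batch slides into the bowl, push the gate fully shut again and put the lid back on the bowl. Do not disturb the other things on the bench.

Things in the scene. Friction and masses are not known exactly. Their poses are not given: they have to be found in the camera images.
- clip1_mid (a point): U-shaped orange saddle clip (50 g): a bridge plate 62 x 36 x 8 mm with two parallel legs 8 mm thick, 36 mm wide, 28 mm long, flush with its ends (46 mm gap). Black patch on the bridge's back. Point: centre of its 62 x 36 x 36 mm outline. x across the legs (grip their outer faces, 62 mm apart); +y from bridge to leg feet, bridge at y -18 to -10 mm; z along the 36 mm width.
- clip2_mid (a point): Saddle clip just like clip1 (same size, point and axes). Clips start lying on their side on the table: z up, legs level. Any clip may be absent.
- clip3_mid (a point): Saddle clip just like clip1 (same size, point and axes). Clips start lying on their side on the table: z up, legs level. Any clip may be absent.
- clip4_mid (a point): Saddle clip just like clip1 (same size, point and axes). Clips start lying on their side on the table: z up, legs level. Any clip may be absent.
- rail: The gravity chute's fixed white slick rail: a bar 36 mm wide, 20 mm thick, falling 25 degrees. Clips straddle it, bridge on its flat top, legs down both sides, and slide down by themselves. Origin: centre line of the top face at the gate, 197 mm above the table; +x downhill along the rail, y across, z square out of the top face. First clip stops with its centre at x = -22 mm, z = -10 mm, the next 36 mm on.
- rail_upper (a point): Middle of the open upper end of the rail's top face (235 mm uphill of the gate; same axes as the rail): put clips on just below it. The lower end is 100 mm downhill of the gate, over a short steel spout beside the bowl. Central posts 24 mm wide carry the rail, so beside its upper half there is free room.
- gate (a joint): Red gate plate across the rail at its origin: height it is raised, m; 0 shut, 0.05 fully raised. It slides straight up and stays where it is left (4 N to lift, 2 N to push down). Raised 30 mm or more it lets the clips pass, and they slide off the rail's lower end into the bowl.
- gate_knob (a point): Centre of the gate's black grip block, 16 mm thick along the rail's direction, 30 mm wide across the rail and 50 mm high, on top of the gate. Two guide posts stand 50 mm to either side across the rail, their tops 33 mm below this point when the gate is shut. x is level and points the downhill way, z up.
- bowl: Fixed round stainless steel bowl under the lower end of the rail: rim radius 80 mm, rim 100 mm above the table, wall 3 mm, inside floor at 4 mm. Origin on the table at its centre, z up.
- lid: Loose steel lid of the bowl, 250 g: disc of radius 85 mm, 5 mm thick, with a flat plug of radius 68 mm and 6 mm deep under it that drops into the bowl's mouth (9 mm play). Origin at the centre of the plug's underside, z up; when on the bowl the origin is 94 mm above the table.
- lid_knob (a point): Centre of the lid's upright black knob: a cylinder of 28 mm diameter, 55 mm high, standing on the disc. The point is 41 mm above the lid's origin, 30 mm above the disc's top. With the lid on the bowl the end of the chute is about 105 mm away, so turn a wide gripper across the chute.
- mat_top (a point): Centre of the top of the blue square mat, 170 x 170 mm, 3 mm thick, on the table: where the lid is set aside.
- rinse_bottle: Bystander: green glass bottle, radius 30 mm, 170 mm tall; origin under its base.
- paint_jar: Bystander: glass jar with black cap, radius 28 mm, 70 mm tall; origin under its base.
- amber_bottle: Bystander: amber bottle, radius 26 mm, 130 mm tall; origin under its base.
- small_bowl: Bystander: small steel bowl, radius 50 mm, 45 mm tall; origin under its base.
- brush: Bystander: brush 170 mm long lying on the table.
- wax_tin: Bystander: flat round tin, radius 32 mm, 22 mm tall; origin under its base.
There are look-alikes about, which are no part of the job. Leave any purple look-alike of the part that bears clip3_mid alone. What is shaped like the part that bears clip1_mid but purple is not meant.

How it is judged (in metres and radians):
On the way, in this order (a step that is already met when the one before it is completed fails the run):
1. the lid lies flat on the blue mat, let go (horizontal distance between lid and mat_top below 0.05 m and height (world z) of lid below 0.012 m and angle between lid's own z axis and vertical below 0.06 rad and linear speed of lid below 0.03 m/s and contact force between lid and the fingers below 0.1 N), for 0.2 s.
2. every clip straddles the rail above the shut gate, legs down, let go and at rest (value of joint gate below 0.005 m and z of clip1_mid in the frame of rail between -0.017 and -0.004 m and y of clip1_mid in the frame of rail between -0.012 and 0.012 m and x of clip1_mid in the frame of rail between -0.235 and -0.01 m and angle between the y axis of each of clip1_mid, clip2_mid, clip3_mid, clip4_mid and the z axis of rail, either way round below 0.2 rad and linear speed of each of clip1, clip2, clip3, clip4 below 0.04 m/s and contact force between each of clip1, clip2, clip3, clip4 and the fingers below 0.1 N and z of clip2_mid in the frame of rail between -0.017 and -0.004 m and y of clip2_mid in the frame of rail between -0.012 and 0.012 m and x of clip2_mid in the frame of rail between -0.235 and -0.01 m and z of clip3_mid in the frame of rail between -0.017 and -0.004 m and y of clip3_mid in the frame of rail between -0.012 and 0.012 m and x of clip3_mid in the frame of rail between -0.235 and -0.01 m and z of clip4_mid in the frame of rail between -0.017 and -0.004 m and y of clip4_mid in the frame of rail between -0.012 and 0.012 m and x of clip4_mid in the frame of rail between -0.235 and -0.01 m), for 0.2 s.
3. the gate is raised (value of joint gate above 0.01 m).
4. every clip lies in the bowl (horizontal distance between each of clip1_mid, clip2_mid, clip3_mid, clip4_mid and bowl below 0.077 m and z of each of clip1_mid, clip2_mid, clip3_mid, clip4_mid in the frame of bowl below 0.095 m and linear speed of each of clip1, clip2, clip3, clip4 below 0.04 m/s), for 0.2 s.
5. the gate is shut again (value of joint gate below 0.005 m), for 0.2 s.
At the end, for the whole second after the job is handed in: Every clip present lies at rest inside the bowl (centre within 77 mm of its axis and below the rim), the gate is shut to within 5 mm, and the lid lies seated and level on the bowl, within 15 mm of its centre, let go (all of step 4 and horizontal distance between lid and bowl below 0.015 m and z of lid in the frame of bowl between 0.088 and 0.099 m and angle between lid's own z axis and vertical below 0.06 rad and linear speed of lid below 0.02 m/s and value of joint gate below 0.005 m); the robot touches nothing.
It fails at once if a bystander (bottle, jar, small bowl, brush, tin) is pushed more than 40 mm from its place (distance of any of rinse_bottle, paint_jar, amber_bottle, small_bowl, brush, wax_tin from where it was at the start of the episode above 0.04 m).
It fails at once if a bystander bottle, jar, small bowl or tin is knocked over (angle between any of rinse_bottle, paint_jar, amber_bottle, small_bowl, wax_tin's own z axis and vertical above 0.6 rad).
Of clip1, clip2, clip3, clip4 only 3 to 4 are there at a start; the rules pass over those that are not, and their reading is None.
At some moment in a run one of lid, clip1, clip2 may be knocked a few centimetres aside while the robot is not near it.
It also fails if it takes over 210 s, if anything falls off the work surface, if the arm or the gripper's body presses on something with over 40 N, if the wrist force passes 120 N, or if a joint passes its speed limit or range.

## Robot

A 6-joint arm with a two-finger parallel gripper is mounted at the origin on the work surface. World frame = base frame: x ahead of the robot, y to its left, z up, the work surface at z = 0. Lengths are in mm, angles in rad, forces in N, time in s.
With the tool pointing down it reaches from about 325 to 900 mm from the base axis. Payload 6.1 kg.
Tool frame: the origin (TCP) lies midway between the tips of the shut fingers; the grasp point (between the pads) lies 19 mm behind it; z points along the fingers, x is the direction in which the jaws open and shut, and the axes are right-handed (so a half turn about z gives the same grasp; the last joint's range is limited). The gripper opens to 87 mm and grips with 3 to 60 N. Pads are 19 mm wide; open, the fingers measure 117 mm over their backs; the gripper's body (75 mm by 190 mm) begins 51 mm behind the grasp point.
Start: joints at [1.126, 0.22, 1.526, -0, 1.395, -0.126], TCP at [195.89, 593.5, 222.538] pointing down, gripper open.
Joint ranges: [-2.98, 2.98], [-0.91, 2.08], [0.09, 2.57], [-1.24, 4.39], [0.2, 2.65], [-2.68, 2.68]. Speed limits (rad/s): [2.57, 2.57, 3.01, 3.14, 3.14, 3.14].

## Interface

Orientations are given as a unit quaternion [x, y, z, w].
In Python, from rig import ctrl gives the robot as it stands. The module is installed in compiled form; this text tells all that it offers.
- The arm moves only by the shell command python3 -m inch 'ROWS' [FORCE]. ROWS is JSON, a list of rows, each an object of numbers: "dx", "dy", "dz": the shift along the tool's x, y, z in m; "twist": the turn about the tool's z in degrees; "gripper": the opening, from 0 (shut) to 1 (fully open). In form: [{"dx": .., "dy": .., "dz": .., "twist": .., "gripper": ..}, ...]. A call has exactly 8 rows; each row is the pose to reach, as a shift and turn from the pose commanded when the call began, along the tool's axes at that moment; what a row does not reach only later rows make up. A row lasts 1/12 s, in which the tool goes at most 41.7 mm and 7.16 degrees, less where a joint would pass 70% of its speed; a pose out of reach is approached as far as the arm can. A call with a gripper value outside its range is refused whole. The fingers move at their own pace and stop on an object; FORCE is the grip in N (left out, the last holds). Time passes only in rows, so rows that repeat a pose let the fingers close, or fill a call up. It gives the time, the measured TCP pose, the force and the opening at its end, in the units of the state.
- ctrl.state(): the state, without advancing time (a new reading comes with each control period).
- ctrl.read_camera(name): name is "scene" or "top"; returns (picture, depth): 400x640x3 uint8, red, green, blue; 400x640 float32, mm along the optical axis (not along the pixel's ray), 0 where there is no reading.
- ctrl.camera_model(name): a dict with "fx", "fy", "cx", "cy" (pixels), "R" (3x3) and "t" (3): a world point X has camera coordinates R X + t. Camera axes: x right, y down, z forward; pixel columns grow to the right and rows downward; lengths in mm; the calibration is good to about 2 mm. A picture is of the moment at which its call begins. camera_model takes no time and is no camera call.
- ctrl.close_job(): hands the job in, once; it reports no verdict.
The state is a dict: "t": time; "q": joint angles; "joint_velocities": joint speeds; "effort": joint torques, N m; "eef_pos": TCP position; "tcp_rot": TCP orientation; "force": force on the tool from outside, world axes, zero at the start; "torque": the same for the moment, N m; "grip_width": finger opening in mm.
Only numpy, scipy, OpenCV 4.12 (cv2) and the standard library are available. Lean on these libraries where they do the work, as an engineer would, in place of code of your own. Each camera call takes 0.05 s, during which the arm holds its last target. There are 200 camera calls.

## Working session

There is one attempt and no reset: what is moved stays moved. The work goes in short steps, Python scripts to look and compute and a shell command to move; the robot and the scene stay as the last step left them, time stands still between calls to the robot, and variables do not carry over. Pictures are saved under pics/ and viewed, about 12 in all and at most 16, crops included, and the job is handed in when it is done.

```bash
mkdir -p pics; cat > h.py <<'E'
import numpy as np, cv2
from rig import ctrl
def shot(n,save=None):
    im,d=ctrl.read_camera(n)
    if save: cv2.imwrite(f'pics/{save}.png',im[:,:,::-1])
    return im,d
def world(n,d):
    m=ctrl.camera_model(n);R=np.array(m['R']);t=np.array(m['t'])
    v,u=np.mgrid[:d.shape[0],:d.shape[1]]
    c=np.stack([(u-m['cx'])/m['fx']*d,(v-m['cy'])/m['fy']*d,d],-1)
    return (c-t)@R
def ray(n,u,v,z):
    m=ctrl.camera_model(n);R=np.array(m['R']);t=np.array(m['t'])
    C=-R.T@t; r=R.T@np.array([(u-m['cx'])/m['fx'],(v-m['cy'])/m['fy'],1])
    return C+r*(z-C[2])/r[2]
def pix(n,X):
    m=ctrl.camera_model(n);c=np.array(m['R'])@X+np.array(m['t'])
    return m['fx']*c[0]/c[2]+m['cx'],m['fy']*c[1]/c[2]+m['cy']
E
python3 - <<'E'
from h import *
a,da=shot('scene','s0');b,db=shot('top','t0')
np.savez('p0.npz',a=a,da=da,b=b,db=db)
for n in('scene','top'):
    m=ctrl.camera_model(n);print(n,m['fx'],np.round(-np.array(m['R']).T@np.array(m['t'])))
s=ctrl.state();print(s['eef_pos'],s['tcp_rot'],s['force'],s['grip_width'],s['t'])
E
```

```text
scene 472.11290718460697 [1542.   79.  917.]
top 445.43551109212615 [ 252.  -21. 1675.]
[195.62225975 592.99553529 221.54818449] [ 8.10367815e-01  5.85920835e-01 -7.73507552e-04  4.25924022e-04] [-0.59648158  0.01460713 -0.18362652] 86.78274675118887 0.1
```

View pics/t0.png

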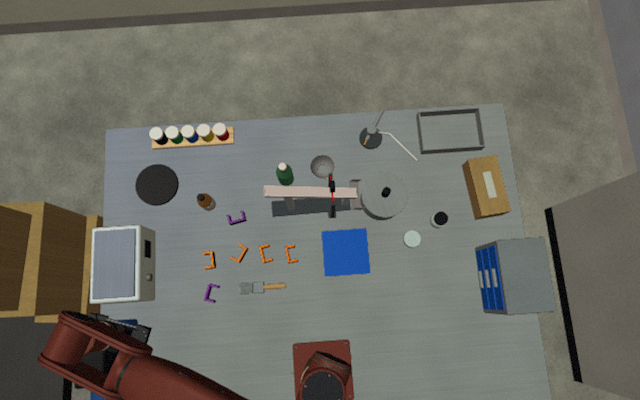

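View pics/s0.png

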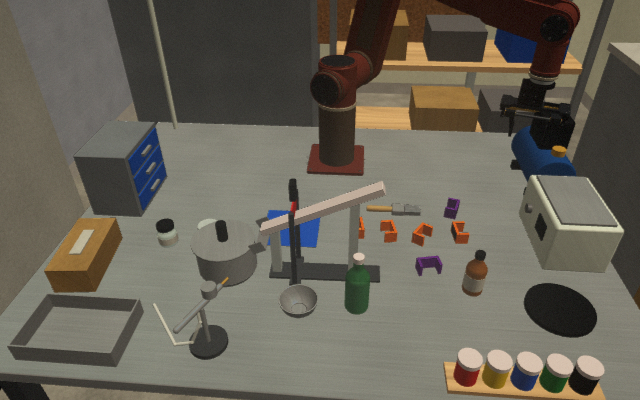

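```bash
cat >> h.py <<'E'
def clips(im,d,hue=(5,16),verbose=True):
    W=world('top',d);hsv=cv2.cvtColor(im,cv2.COLOR_RGB2HSV)
    m=((hsv[...,0]>=hue[0])&(hsv[...,0]<=hue[1])&(hsv[...,1]>150)&(hsv[...,2]>90)).astype(np.uint8)
    n,l,st,c=cv2.connectedComponentsWithStats(m,connectivity=8);out=[]
    for i in range(1,n):
        if st[i,4]<25: continue
        v,u=np.nonzero(l==i);z=W[v,u,2]
        P=np.array([ray('top',a,b,36)[:2] for a,b in zip(u,v)],np.float32)
        r=cv2.minAreaRect(P);bx=cv2.boxPoints(r);ctr=np.array(r[0]);o=P.mean(0)-ctr
        e=[bx[1]-bx[0],bx[2]-bx[1]];e=[k/np.linalg.norm(k) for k in e]
        k=max(e+[-e[0],-e[1]],key=lambda k:k@o) # toward bridge
        if verbose: print('px',c[i].round(),'area',st[i,4],'zmed',np.median(z).round(),'ctr',ctr.round(1),'size',np.round(r[1]),'bridge dir deg',np.degrees(np.arctan2(k[1],k[0])).round(),'off',o.round(1))
        out.append((ctr,k))
    return out
E
python3 - <<'E'
from h import *
p=np.load('p0.npz');b,db=p['b'],p['db']
clips(b,db)
W=world('top',db);hsv=cv2.cvtColor(b,cv2.COLOR_RGB2HSV)
# mat
m=((hsv[...,0]>100)&(hsv[...,0]<130)&(hsv[...,1]>150)).astype(np.uint8);m[:220]=0;m[:,:310]=0;m[:,380:]=0
P=np.array([ray('top',u,v,3)[:2] for v,u in zip(*np.nonzero(m))],np.float32);print('mat',cv2.minAreaRect(P))
# lid: points z 95..112 near
R=W[150:240,340:430].reshape(-1,3);L=R[(R[:,2]>97)&(R[:,2]<112)];print('lid',cv2.minEnclosingCircle(L[:,:2].astype(np.float32)),np.median(L,0))
K=R[(R[:,2]>140)&(R[:,2]<190)];K=K[np.hypot(*(K[:,:2]-np.median(L[:,:2],0)).T)<50];print('knob',K.mean(0),len(K),K[:,2].max())
# rail: pinkish white
for u in range(262,362,8):
    col=W[180:205,u];g=col[(col[:,2]>130)&(col[:,2]<320)];print(u,g.min(0).round(),g.max(0).round(),np.median(g,0).round())
G=W[170:225,325:342].reshape(-1,3);G=G[G[:,2]>225];print('gate',G.mean(0),np.c_[G.min(0),G.max(0)].round())
cv2.imwrite('pics/c1.png',cv2.resize(b[140:310,180:430,::-1],None,fx=3,fy=3,interpolation=cv2.INTER_NEAREST))
E
```

```text
px [240. 254.] area 64 zmed 36.0 ctr [439.4 279.5] size [35. 58.] bridge dir deg -120.0 off [-3.7 -5.1]
px [264. 254.] area 77 zmed 34.0 ctr [431.4 181.7] size [63. 35.] bridge dir deg 103.0 off [-1.2  4.2]
px [290. 254.] area 72 zmed 35.0 ctr [423.2  87.9] size [62. 34.] bridge dir deg 98.0 off [-0.5  4.4]
px [210. 260.] area 70 zmed 35.0 ctr [422.1 389. ] size [62. 36.] bridge dir deg -83.0 off [-1.2 -4.1]
px [ 54. 340.] area 96 zmed 605.0 ctr [175.9 939.3] size [ 24. 118.] bridge dir deg 68.0 off [1.6 0.8]
px [337. 349.] area 55 zmed 13.0 ctr [ 73.8 -54.1] size [68. 37.] bridge dir deg -28.0 off [ 1.5 -0.2]
px [297. 359.] area 31 zmed 13.0 ctr [51.9 87.6] size [19. 36.] bridge dir deg -140.0 off [-0.6 -1. ]
px [114. 371.] area 54 zmed 639.0 ctr [ 55.6 723.5] size [30. 51.] bridge dir deg 66.0 off [1.7 1.6]
px [142. 383.] area 531 zmed 665.0 ctr [  7.2 626.6] size [152. 104.] bridge dir deg 70.0 off [3.6 2.3]
px [298. 371.] area 29 zmed 12.0 ctr [11.3 82.8] size [20. 31.] bridge dir deg 97.0 off [0.4 1.8]
px [109. 378.] area 25 zmed 636.0 ctr [ 32.3 742.2] size [18. 27.] bridge dir deg 63.0 off [2.5 1.7]Traceback (most recent call last):
  File "<stdin>", line 7, in <module>
  File "h.py", line 13, in ray
    m=ctrl.camera_model(n);R=np.array(m['R']);t=np.array(m['t'])
ValueError: time passes only in moves, steps and waits
```

```bash
python3 - <<'E'
s=open('h.py').read()
s=s.replace("def shot(","_c={}\ndef cm(n):\n    if n not in _c: _c[n]=ctrl.camera_model(n)\n    return _c[n]\ndef shot(",1).replace("m=ctrl.camera_model(n)","m=cm(n)")
open('h.py','w').write(s)
E
python3 - <<'E'
from h import *
p=np.load('p0.npz');b,db=p['b'],p['db']
W=world('top',db);hsv=cv2.cvtColor(b,cv2.COLOR_RGB2HSV)
m=((hsv[...,0]>100)&(hsv[...,0]<130)&(hsv[...,1]>150)).astype(np.uint8);m[:220]=0;m[:,:310]=0;m[:,380:]=0
P=np.array([ray('top',u,v,3)[:2] for v,u in zip(*np.nonzero(m))],np.float32);print('mat',cv2.minAreaRect(P))
R=W[150:240,340:430].reshape(-1,3);L=R[(R[:,2]>97)&(R[:,2]<112)];print('lid',cv2.minEnclosingCircle(L[:,:2].astype(np.float32)),np.median(L,0))
K=R[(R[:,2]>145)&(R[:,2]<190)];K=K[np.hypot(*(K[:,:2]-np.median(L[:,:2],0)).T)<50];print('knob',K.mean(0),len(K),K[:,2].max())
for u in range(262,362,8):
    col=W[180:205,u];g=col[(col[:,2]>130)&(col[:,2]<320)];print(u,g.min(0).round(),g.max(0).round(),np.median(g,0).round()) if len(g) else 0
G=W[170:225,325:342].reshape(-1,3);G=G[G[:,2]>225];print('gate',G.mean(0),np.c_[G.min(0),G.max(0)].round())
cv2.imwrite('pics/c1.png',cv2.resize(b[140:310,180:430,::-1],None,fx=3,fy=3,interpolation=cv2.INTER_NEAREST))
E
```

```text
mat ((267.06817626953125, -104.75114440917969), (174.1920623779297, 476.70318603515625), 86.53504180908203)
lid ((611.4004516601562, -231.26812744140625), 119.12897491455078) [ 606.47876119 -261.49959176  105.56148098]
knob [ 607.91475913 -264.07042081  159.63133544] 52 166.70493536453674
270 [586. 126. 283.] [621. 128. 297.] [603. 126. 288.]
278 [588. 101. 264.] [621. 104. 284.] [603. 102. 279.]
286 [589.  76. 143.] [624.  88. 268.] [596.  78. 263.]
294 [588.  51. 235.] [622.  54. 259.] [602.  52. 254.]
302 [588.  25. 220.] [623.  28. 252.] [603.  26. 243.]
310 [591.  -1. 212.] [624.   2. 234.] [606.   0. 227.]
318 [590. -28. 198.] [625. -25. 223.] [605. -27. 219.]
326 [590. -55. 193.] [624. -52. 215.] [606. -54. 202.]
334 [555. -81. 182.] [611. -76. 300.] [597. -79. 244.]
342 [ 593. -111.  165.] [ 624. -108.  186.] [ 609. -109.  179.]
350 [ 593. -144.  134.] [ 661. -136.  172.] [ 612. -138.  164.]
gate [597.33069096 -70.10771669 292.79564069] [[ 252.  663.]
 [ -79.  -21.]
 [ 225. 1675.]]
```

View pics/c1.png

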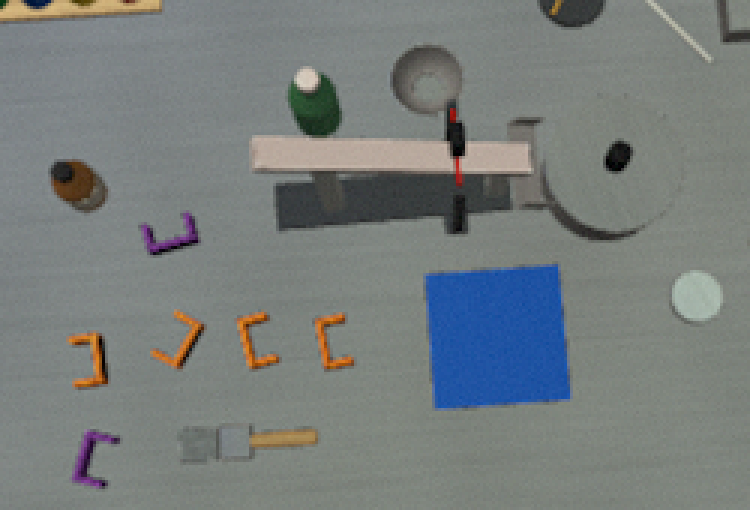

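Top view: orange clips at (208,260), (240,253), (266,254) and (292,254). Look-alikes are the purple clips at (236,217) and (211,292), which I'll leave alone. The lid knob is at (386,192), the mat centre at (346,252), and the rail runs from (264,192) to (357,192), with the gate near (332,187). The close crop confirms four orange U-clips standing 36 mm high.

```bash

python3 -m inch '[{"dz":-0.12,"twist":57},{"dz":-0.12,"twist":57},{"dz":-0.12,"twist":57},{"dz":-0.12,"twist":57},{"dz":-0.12,"twist":57},{"dz":-0.12,"twist":57},{"dz":-0.12,"twist":57},{"dz":-0.12,"twist":57}]' 20
python3 -m inch '[{"twist":7},{"twist":13.6},{"twist":13.6},{"twist":13.6},{"twist":13.6},{"twist":13.6},{"twist":13.6},{"twist":13.6}]'
cat >> h.py <<'E'
def yaw():
    from scipy.spatial.transform import Rotation as Ro
    s=ctrl.state();R=Ro.from_quat(s['tcp_rot']).as_matrix();return np.array(s['eef_pos']),R,np.degrees(np.arctan2(R[1,0],R[0,0]))
def to(x,y,z,th=None):
    p,R,a=yaw();d=R.T@(np.array([x,y,z])-p)/1000
    print('at',p.round(1),'yaw',a.round(1),'tilt',R[2].round(3),'-> d',d.round(4),'twist',None if th is None else round((a-th+180)%360-180,1))
E
python3 - <<'E'
from h import *
p=np.load('p0.npz');b,db=p['b'],p['db'];W=world('top',db)
hsv=cv2.cvtColor(b,cv2.COLOR_RGB2HSV)
print('mat',ray('top',345.7,252.2,3))
L=W[150:240,340:430].reshape(-1,3);K=L[(L[:,2]>157)&(L[:,2]<163)];K=K[np.hypot(K[:,0]-608,K[:,1]+263)<30];print('knobtop',K.mean(0),np.ptp(K,0),len(K))
D=L[(abs(L[:,2]-105)<3)];D=D[np.hypot(D[:,0]-607,D[:,1]+263)<90];print('disc bbox',D.min(0),D.max(0))
# rail top plane fit
M=(W[...,2]>150)&(W[...,2]<310)&(hsv[...,1]<70)&(hsv[...,2]>120);M[:183]=0;M[202:]=0;M[:,:262]=0;M[:,360:]=0;M[:,324:340]=0
Q=W[M];A=np.c_[Q[:,:2],np.ones(len(Q))]
for _ in range(3):
    c=np.linalg.lstsq(A,Q[:,2],rcond=None)[0];k=abs(A@c-Q[:,2])<6;A,Q=A[k],Q[k]
print('plane',c,np.degrees(np.arctan(np.hypot(*c[:2]))),len(Q),Q.min(0),Q.max(0))
print('minrect',cv2.minAreaRect(Q[:,:2].astype(np.float32)))
y=(197-c[2]-c[0]*606)/c[1];print('origin y from z=197',y)
G=W[175:222,326:341].reshape(-1,3);G=G[(G[:,2]>225)&(G[:,2]<330)];print('gate z hist',np.histogram(G[:,2],8),[G[G[:,2]>G[:,2].max()-6].mean(0)])
for n,(u,v),z in(('brush',(262,288),10),('purple2',(211,292),36),('bottle',(284,170),170),('amber',(202,199),130)):print(n,ray('top',u,v,z).round())
to(609,-264,340)
E
```

```text
mat [ 417.3615078  -115.27123693    3.        ]
knobtop [ 608.90981476 -265.23718411  159.61847487] [21.81162865 25.50120491  5.95475996] 32
disc bbox [ 525.67363927 -348.17804839  102.00239417] [ 693.97963292 -173.47515652  107.99267568]
plane [2.59746809e-02 4.62850622e-01 2.14253820e+02] 24.87144324242847 760 [ 585.1543377  -159.33641824  152.38758212] [628.55504996 145.77081749 300.4064036 ]
minrect ((607.3008422851562, -6.6081390380859375), (37.87361145019531, 305.3614807128906), 1.2270020246505737)
origin y from z=197 -71.28536692321119
gate z hist (array([ 9, 31,  2,  4,  6,  4, 19, 30]), array([225.44890467, 235.5841144 , 245.71932413, 255.85453386,
       265.9897436 , 276.12495333, 286.26016306, 296.39537279,
       306.53058252])) [array([607.3681413 , -70.53124912, 303.22611043])]
brush [307. 203.  10.]
purple2 [305. 384.  36.]
bottle [704.  87. 170.]
amber [629. 386. 130.]
at [195.6 593.  221.5] yaw 71.7 tilt [-0.002 -0.    -1.   ] -> d [-0.6845  0.6611 -0.1174] twist Noneinvalid input
invalid input
```

```bash

python3 -m inch '[{"dx":0,"dy":0,"dz":-0.12,"twist":57,"gripper":1},{"dx":0,"dy":0,"dz":-0.12,"twist":57,"gripper":1},{"dx":0,"dy":0,"dz":-0.12,"twist":57,"gripper":1},{"dx":0,"dy":0,"dz":-0.12,"twist":57,"gripper":1},{"dx":0,"dy":0,"dz":-0.12,"twist":57,"gripper":1},{"dx":0,"dy":0,"dz":-0.12,"twist":57,"gripper":1},{"dx":0,"dy":0,"dz":-0.12,"twist":57,"gripper":1},{"dx":0,"dy":0,"dz":-0.12,"twist":57,"gripper":1}]' 20
python3 -c "
from h import *
to(609.5,-263.5,340,1.2)"
```

```text
t: 0.77
eef_pos: [195.8, 593.3, 342.0]
tcp_rot: [0.992, 0.125, -0.0, 0.0]
force: [1.0, -0.5, -0.3]
grip_width: 87.2
at [195.8 593.3 342. ] yaw 14.4 tilt [-0.001  0.001 -1.   ] -> d [0.188  0.9327 0.0026] twist 13.2
```

```bash

python3 -m inch '[{"dx":0.065,"dy":0.325,"dz":0,"twist":13.2,"gripper":1},{"dx":0.065,"dy":0.325,"dz":0,"twist":13.2,"gripper":1},{"dx":0.065,"dy":0.325,"dz":0,"twist":13.2,"gripper":1},{"dx":0.065,"dy":0.325,"dz":0,"twist":13.2,"gripper":1},{"dx":0.065,"dy":0.325,"dz":0,"twist":13.2,"gripper":1},{"dx":0.065,"dy":0.325,"dz":0,"twist":13.2,"gripper":1},{"dx":0.065,"dy":0.325,"dz":0,"twist":13.2,"gripper":1},{"dx":0.065,"dy":0.325,"dz":0,"twist":13.2,"gripper":1}]' 20
python3 -m inch '[{"dx":0.13,"dy":0.282,"dz":0,"twist":0,"gripper":1},{"dx":0.13,"dy":0.282,"dz":0,"twist":0,"gripper":1},{"dx":0.13,"dy":0.282,"dz":0,"twist":0,"gripper":1},{"dx":0.13,"dy":0.282,"dz":0,"twist":0,"gripper":1},{"dx":0.13,"dy":0.282,"dz":0,"twist":0,"gripper":1},{"dx":0.13,"dy":0.282,"dz":0,"twist":0,"gripper":1},{"dx":0.13,"dy":0.282,"dz":0,"twist":0,"gripper":1},{"dx":0.13,"dy":0.282,"dz":0,"twist":0,"gripper":1}]'
python3 -m inch '[{"dx":0.13,"dy":0.282,"dz":0,"twist":0,"gripper":1},{"dx":0.13,"dy":0.282,"dz":0,"twist":0,"gripper":1},{"dx":0.13,"dy":0.282,"dz":0,"twist":0,"gripper":1},{"dx":0.13,"dy":0.282,"dz":0,"twist":0,"gripper":1},{"dx":0.13,"dy":0.282,"dz":0,"twist":0,"gripper":1},{"dx":0.13,"dy":0.282,"dz":0,"twist":0,"gripper":1},{"dx":0.13,"dy":0.282,"dz":0,"twist":0,"gripper":1},{"dx":0.13,"dy":0.282,"dz":0,"twist":0,"gripper":1}]'
python3 -c "
from h import *
print(ctrl.state()['q'])
to(609.5,-263.5,118,1.2)"
```

```text
t: 1.43
eef_pos: [341.6, 293.7, 342.2]
tcp_rot: [1.0, 0.014, -0.0, 0.0]
force: [0.8, -0.0, 0.4]
grip_width: 87.0
t: 2.1
eef_pos: [479.9, 13.1, 341.9]
tcp_rot: [1.0, 0.012, -0.0, 0.001]
force: [0.5, -0.5, 0.8]
grip_width: 87.1
t: 2.77
eef_pos: [616.8, -265.7, 340.5]
tcp_rot: [1.0, 0.012, -0.001, 0.0]
force: [-0.1, -0.2, -0.8]
grip_width: 86.9
[-5.23366490e-01  2.90213714e-01  1.22582877e+00 -1.25407731e-03
  1.62689305e+00 -5.47126722e-01]
at [ 616.8 -265.7  340.5] yaw 1.4 tilt [-0.002  0.    -1.   ] -> d [-0.0069 -0.0024  0.2225] twist 0.2
```

```bash

python3 -m inch '[{"dx":-0.007,"dy":-0.002,"dz":0.04,"twist":0,"gripper":1},{"dx":-0.007,"dy":-0.002,"dz":0.08,"twist":0,"gripper":1},{"dx":-0.007,"dy":-0.002,"dz":0.12,"twist":0,"gripper":1},{"dx":-0.007,"dy":-0.002,"dz":0.155,"twist":0,"gripper":1},{"dx":-0.007,"dy":-0.002,"dz":0.185,"twist":0,"gripper":1},{"dx":-0.007,"dy":-0.002,"dz":0.205,"twist":0,"gripper":1},{"dx":-0.007,"dy":-0.002,"dz":0.216,"twist":0,"gripper":1},{"dx":-0.007,"dy":-0.002,"dz":0.222,"twist":0,"gripper":1}]' 40
python3 -m inch '[{"dx":0,"dy":0,"dz":0,"twist":0,"gripper":0.6},{"dx":0,"dy":0,"dz":0,"twist":0,"gripper":0},{"dx":0,"dy":0,"dz":0,"twist":0,"gripper":0},{"dx":0,"dy":0,"dz":0,"twist":0,"gripper":0},{"dx":0,"dy":0,"dz":0,"twist":0,"gripper":0},{"dx":0,"dy":0,"dz":0,"twist":0,"gripper":0},{"dx":0,"dy":0,"dz":0,"twist":0,"gripper":0},{"dx":0,"dy":0,"dz":0,"twist":0,"gripper":0}]' 40
python3 -c "
from h import *
to(417,-115,118,1.2)"
```

```text
t: 3.43
eef_pos: [608.1, -258.6, 117.8]
tcp_rot: [1.0, 0.013, -0.002, -0.001]
force: [-0.4, 0.1, 1.4]
grip_width: 87.1
t: 4.1
eef_pos: [609.5, -259.3, 120.8]
tcp_rot: [1.0, 0.013, 0.0, 0.0]
force: [0.6, -0.3, -0.9]
grip_width: 41.4
at [ 609.5 -259.3  120.8] yaw 1.5 tilt [ 0.  0. -1.] -> d [-0.1885 -0.1494  0.0027] twist 0.3
```

```bash

python3 -m inch '[{"dx":0,"dy":0.005,"dz":0.001,"twist":0,"gripper":0.5},{"dx":0,"dy":0.005,"dz":0.001,"twist":0,"gripper":0.45},{"dx":0,"dy":0.005,"dz":0.001,"twist":0,"gripper":0},{"dx":0,"dy":0.005,"dz":0.001,"twist":0,"gripper":0},{"dx":0,"dy":0.005,"dz":0.001,"twist":0,"gripper":0},{"dx":0,"dy":0.005,"dz":0.001,"twist":0,"gripper":0},{"dx":0,"dy":0.005,"dz":0.001,"twist":0,"gripper":0},{"dx":0,"dy":0.005,"dz":0.001,"twist":0,"gripper":0}]' 40
python3 -m inch '[{"dx":0,"dy":0,"dz":0,"twist":0,"gripper":0},{"dx":0,"dy":0,"dz":0,"twist":0,"gripper":0},{"dx":0,"dy":0,"dz":-0.008,"twist":0,"gripper":0},{"dx":0,"dy":0,"dz":-0.02,"twist":0,"gripper":0},{"dx":0,"dy":0,"dz":-0.035,"twist":0,"gripper":0},{"dx":0,"dy":0,"dz":-0.05,"twist":0,"gripper":0},{"dx":0,"dy":0,"dz":-0.06,"twist":0,"gripper":0},{"dx":0,"dy":0,"dz":-0.06,"twist":0,"gripper":0}]' 40
python3 -m inch '[{"dx":-0.03,"dy":0,"dz":0,"twist":0,"gripper":0},{"dx":-0.06,"dy":0,"dz":0,"twist":0,"gripper":0},{"dx":-0.09,"dy":0,"dz":0,"twist":0,"gripper":0},{"dx":-0.12,"dy":0,"dz":0,"twist":0,"gripper":0},{"dx":-0.15,"dy":0,"dz":0,"twist":0,"gripper":0},{"dx":-0.175,"dy":0,"dz":0,"twist":0,"gripper":0},{"dx":-0.19,"dy":0,"dz":0,"twist":0,"gripper":0},{"dx":-0.19,"dy":0,"dz":0,"twist":0,"gripper":0}]' 40
python3 -c "
from h import *
print(ctrl.state()['force'])
to(417,-115,118,1.2)"
```

```text
t: 4.77
eef_pos: [609.4, -264.2, 119.4]
tcp_rot: [1.0, 0.013, -0.0, -0.0]
force: [0.2, -0.6, -0.8]
grip_width: 27.1
t: 5.43
eef_pos: [611.3, -265.2, 183.9]
tcp_rot: [1.0, 0.013, 0.003, 0.002]
force: [0.6, -0.0, -2.3]
grip_width: 27.0
t: 6.1
eef_pos: [416.8, -269.1, 179.0]
tcp_rot: [1.0, 0.013, -0.001, -0.0]
force: [-0.2, -0.6, -2.1]
grip_width: 27.4
[-0.20184874 -0.56114618 -2.10143577]
at [ 416.8 -269.1  179. ] yaw 1.4 tilt [-0.002 -0.001 -1.   ] -> d [ 0.0042 -0.154   0.0611] twist 0.2
```

```bash

python3 -m inch '[{"dx":0.003,"dy":-0.03,"dz":0,"twist":0,"gripper":0},{"dx":0.003,"dy":-0.06,"dz":0.01,"twist":0,"gripper":0},{"dx":0.003,"dy":-0.09,"dz":0.025,"twist":0,"gripper":0},{"dx":0.003,"dy":-0.12,"dz":0.045,"twist":0,"gripper":0},{"dx":0.003,"dy":-0.14,"dz":0.065,"twist":0,"gripper":0},{"dx":0.003,"dy":-0.152,"dz":0.085,"twist":0,"gripper":0},{"dx":0.003,"dy":-0.154,"dz":0.1,"twist":0,"gripper":0},{"dx":0.003,"dy":-0.154,"dz":0.11,"twist":0,"gripper":0}]' 40
python3 -m inch '[{"dx":0,"dy":0,"dz":0.01,"twist":0,"gripper":0},{"dx":0,"dy":0,"dz":0.02,"twist":0,"gripper":0},{"dx":0,"dy":0,"dz":0.028,"twist":0,"gripper":0},{"dx":0,"dy":0,"dz":0.034,"twist":0,"gripper":0},{"dx":0,"dy":0,"dz":0.037,"twist":0,"gripper":0},{"dx":0,"dy":0,"dz":0.039,"twist":0,"gripper":0},{"dx":0,"dy":0,"dz":0.04,"twist":0,"gripper":0},{"dx":0,"dy":0,"dz":0.04,"twist":0,"gripper":0}]' 40
python3 -c "
from h import *
print(ctrl.state()['force'])
to(417,-115,28,1.2)"
```

```text
t: 6.77
eef_pos: [418.0, -113.6, 67.8]
tcp_rot: [1.0, 0.014, -0.001, -0.001]
force: [-0.3, 0.7, -2.0]
grip_width: 27.4
t: 7.43
eef_pos: [418.6, -115.6, 29.7]
tcp_rot: [1.0, 0.013, 0.0, 0.0]
force: [0.3, -0.2, -2.5]
grip_width: 27.0
[ 0.2648534  -0.22306772 -2.45952523]
at [ 418.6 -115.6   29.7] yaw 1.5 tilt [ 0.  0. -1.] -> d [-0.0016 -0.0006  0.0017] twist 0.3
```

```bash

python3 -m inch '[{"dx":0,"dy":0,"dz":0.001,"twist":0,"gripper":0},{"dx":0,"dy":0,"dz":0.002,"twist":0,"gripper":0},{"dx":0,"dy":0,"dz":0.002,"twist":0,"gripper":0},{"dx":0,"dy":0,"dz":0.002,"twist":0,"gripper":0.5},{"dx":0,"dy":0,"dz":0.002,"twist":0,"gripper":0.83},{"dx":0,"dy":0,"dz":0.002,"twist":0,"gripper":0.83},{"dx":0,"dy":0,"dz":0.002,"twist":0,"gripper":0.83},{"dx":0,"dy":0,"dz":0.002,"twist":0,"gripper":0.83}]' 20
python3 -m inch '[{"dx":0,"dy":0,"dz":0,"twist":0,"gripper":0.83},{"dx":0,"dy":0,"dz":0,"twist":0,"gripper":0.83},{"dx":0,"dy":0,"dz":-0.03,"twist":0,"gripper":0.83},{"dx":0,"dy":0,"dz":-0.07,"twist":0,"gripper":0.83},{"dx":0,"dy":0,"dz":-0.11,"twist":0,"gripper":0.83},{"dx":0,"dy":0,"dz":-0.15,"twist":0,"gripper":0.83},{"dx":0,"dy":0,"dz":-0.15,"twist":0,"gripper":0.83},{"dx":0,"dy":0,"dz":-0.15,"twist":0,"gripper":0.83}]'
python3 - <<'E'
from h import *
b,db=shot('top','t1');clips(b[:330],db)
W=world('top',db)
L=W[200:300,300:390].reshape(-1,3);D=L[(L[:,2]>8)&(L[:,2]<20)];print('lid',np.median(D,0),D.min(0),D.max(0))
to(423,88,178,8)
E
```

```text
t: 8.1
eef_pos: [418.5, -115.4, 27.6]
tcp_rot: [1.0, 0.013, 0.0, 0.0]
force: [-0.6, -0.3, 0.1]
grip_width: 52.9
t: 8.77
eef_pos: [420.5, -116.3, 180.6]
tcp_rot: [1.0, 0.013, 0.003, 0.002]
force: [-1.0, 0.7, -0.1]
grip_width: 71.8
px [201. 203.] area 25 zmed 91.0 ctr [637.3 416.3] size [27. 14.] bridge dir deg -113.0 off [ 0.1 -1. ]
px [359. 230.] area 165 zmed 565.0 ctr [ 494.8 -164. ] size [98. 60.] bridge dir deg -117.0 off [-0.6 -7.2]
px [240. 254.] area 64 zmed 37.0 ctr [439.4 279.5] size [35. 58.] bridge dir deg -120.0 off [-3.4 -4.9]
px [264. 253.] area 78 zmed 35.0 ctr [431.4 181.7] size [63. 35.] bridge dir deg 103.0 off [-0.9  4.1]
px [290. 254.] area 74 zmed 34.0 ctr [423.2  87.9] size [62. 35.] bridge dir deg 98.0 off [-0.9  4.5]
px [321. 254.] area 29 zmed 595.0 ctr [415.6 -24.6] size [ 6. 77.] bridge dir deg 153.0 off [-1.1  0.7]
px [211. 262.] area 55 zmed 34.0 ctr [421.8 389.3] size [62. 36.] bridge dir deg -173.0 off [-8.3 -8.3]
px [327. 284.] area 54 zmed 612.0 ctr [304.6 -33.4] size [49. 27.] bridge dir deg -106.0 off [-1.6 -3.1]
px [323. 304.] area 38 zmed 633.0 ctr [239.4 -19.3] size [32. 39.] bridge dir deg 176.0 off [-3.5  3.6]
px [317. 314.] area 46 zmed 643.0 ctr [197.4  10.1] size [53. 36.] bridge dir deg -32.0 off [ 2.3 -3.9]
px [304. 323.] area 71 zmed 655.0 ctr [180.   56.3] size [39. 55.] bridge dir deg 176.0 off [-6.2 -1.1]
px [324. 323.] area 34 zmed 648.0 ctr [167.9 -20.8] size [39. 30.] bridge dir deg 60.0 off [-0.1  3.2]
lid [484.57032675 -66.31681319  11.59088725] [ 237.3704865  -292.17499215    8.00300837] [628.20254972  63.78156168  19.95676956]
at [ 419.  -115.6  178.4] yaw 1.5 tilt [ 0.002  0.001 -1.   ] -> d [ 9.400e-03 -2.034e-01  2.000e-04] twist -6.5
```

View pics/t1.png

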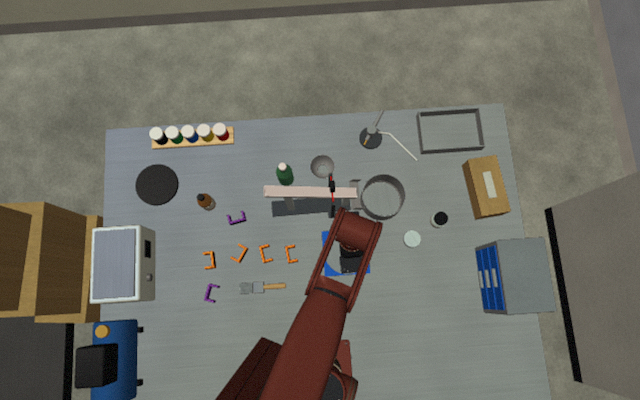

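```bash

python3 -m inch '[{"dx":0.029,"dy":-0.33,"dz":0,"twist":0,"gripper":0.83},{"dx":0.029,"dy":-0.33,"dz":0,"twist":0,"gripper":0.83},{"dx":0.029,"dy":-0.33,"dz":0,"twist":0,"gripper":0.83},{"dx":0.029,"dy":-0.33,"dz":0,"twist":0,"gripper":0.83},{"dx":0.029,"dy":-0.33,"dz":0,"twist":0,"gripper":0.83},{"dx":0.029,"dy":-0.33,"dz":0,"twist":0,"gripper":0.83},{"dx":0.029,"dy":-0.33,"dz":0,"twist":0,"gripper":0.83},{"dx":0.029,"dy":-0.33,"dz":0,"twist":0,"gripper":0.83}]' 6
python3 -m inch '[{"dx":0.006,"dy":-0.03,"dz":0,"twist":7,"gripper":0.83},{"dx":0.006,"dy":-0.07,"dz":0.02,"twist":14,"gripper":0.83},{"dx":0.006,"dy":-0.07,"dz":0.05,"twist":21,"gripper":0.83},{"dx":0.006,"dy":-0.07,"dz":0.08,"twist":28,"gripper":0.83},{"dx":0.006,"dy":-0.07,"dz":0.11,"twist":31.5,"gripper":0.83},{"dx":0.006,"dy":-0.07,"dz":0.11,"twist":31.5,"gripper":0.83},{"dx":0.006,"dy":-0.07,"dz":0.11,"twist":31.5,"gripper":0.83},{"dx":0.006,"dy":-0.07,"dz":0.11,"twist":31.5,"gripper":0.83}]'
python3 -c "
from h import *
a,da=shot('scene')
u,v=pix('scene',np.array([439,280,36]));u,v=int(u),int(v);print(u,v)
cv2.imwrite('pics/a2.png',cv2.resize(a[v-60:v+60,u-80:u+80,::-1],None,fx=4,fy=4,interpolation=cv2.INTER_NEAREST))
to(443.4,286.4,3,-30)"
```

```text
t: 9.48
eef_pos: [436.8, 217.2, 175.2]
tcp_rot: [1.0, 0.014, -0.002, 0.001]
force: [1.4, -0.0, -0.2]
grip_width: 72.3
t: 10.15
eef_pos: [442.8, 285.3, 67.8]
tcp_rot: [0.966, -0.258, -0.0, 0.0]
force: [-0.5, 0.1, 0.5]
grip_width: 72.0
422 228
at [443.8 285.7  69. ] yaw -29.9 tilt [ 0.001 -0.002 -1.   ] -> d [-0.0008 -0.0003  0.066 ] twist 0.1
```

View pics/a2.png

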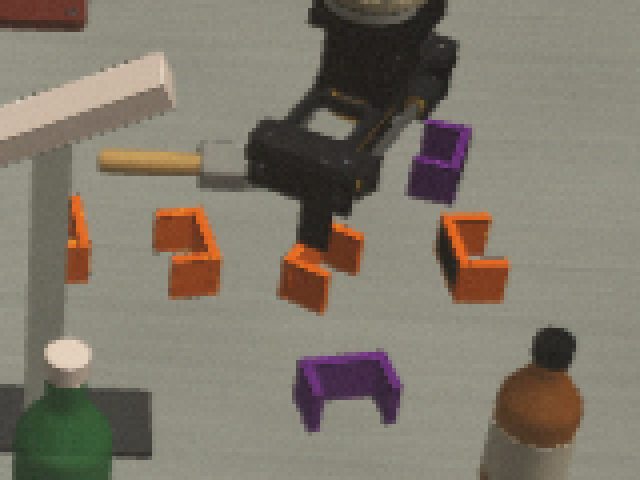

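The crop shows the near finger (315,230) just beyond clip A's bridge-side leg, straddling A (320,265). The purple clips at (350,380) and (440,160) are clear. Descend and grip.

```bash

python3 -m inch '[{"dx":0,"dy":0,"dz":0.015,"twist":0,"gripper":0.83},{"dx":0,"dy":0,"dz":0.03,"twist":0,"gripper":0.83},{"dx":0,"dy":0,"dz":0.045,"twist":0,"gripper":0.83},{"dx":0,"dy":0,"dz":0.056,"twist":0,"gripper":0.83},{"dx":0,"dy":0,"dz":0.062,"twist":0,"gripper":0.83},{"dx":0,"dy":0,"dz":0.065,"twist":0,"gripper":0.83},{"dx":0,"dy":0,"dz":0.065,"twist":0,"gripper":0.5},{"dx":0,"dy":0,"dz":0.065,"twist":0,"gripper":0.5}]' 6
python3 -m inch '[{"dx":0,"dy":0,"dz":0,"twist":0,"gripper":0.5},{"dx":0,"dy":0,"dz":0,"twist":0,"gripper":0.5},{"dx":0,"dy":0,"dz":0,"twist":0,"gripper":0.5},{"dx":0,"dy":0,"dz":-0.01,"twist":0,"gripper":0.5},{"dx":0,"dy":0,"dz":-0.03,"twist":0,"gripper":0.5},{"dx":0,"dy":0,"dz":-0.06,"twist":0,"gripper":0.5},{"dx":0,"dy":0,"dz":-0.1,"twist":0,"gripper":0.5},{"dx":0,"dy":0,"dz":-0.14,"twist":0,"gripper":0.5}]'
python3 -m inch '[{"dx":0,"dy":0,"dz":-0.04,"twist":0,"gripper":0.5},{"dx":0,"dy":0,"dz":-0.08,"twist":-7,"gripper":0.5},{"dx":0,"dy":0,"dz":-0.12,"twist":-14,"gripper":0.5},{"dx":0,"dy":0,"dz":-0.16,"twist":-21,"gripper":0.5},{"dx":0,"dy":0,"dz":-0.2,"twist":-28,"gripper":0.5},{"dx":0,"dy":0,"dz":-0.2,"twist":-31.2,"gripper":0.5},{"dx":0,"dy":0,"dz":-0.2,"twist":-31.2,"gripper":0.5},{"dx":0,"dy":0,"dz":-0.2,"twist":-31.2,"gripper":0.5}]'
python3 -c "
from h import *
shot('scene','s3')
to(605,100,340,1.2)"
```

```text
t: 10.87
eef_pos: [443.4, 285.7, 3.4]
tcp_rot: [0.966, -0.258, 0.0, -0.0]
force: [0.1, -0.1, -0.4]
grip_width: 65.4
t: 11.53
eef_pos: [441.5, 284.9, 143.7]
tcp_rot: [0.966, -0.259, -0.001, 0.001]
force: [0.9, 0.7, -0.8]
grip_width: 62.4
t: 12.2
eef_pos: [442.3, 285.3, 342.8]
tcp_rot: [1.0, 0.01, 0.0, -0.0]
force: [0.3, -0.0, -1.5]
grip_width: 62.3
at [441.9 285.1 341.5] yaw 1.1 tilt [-0.002  0.001 -1.   ] -> d [0.1594 0.1883 0.0014] twist -0.1
```

View pics/s3.png

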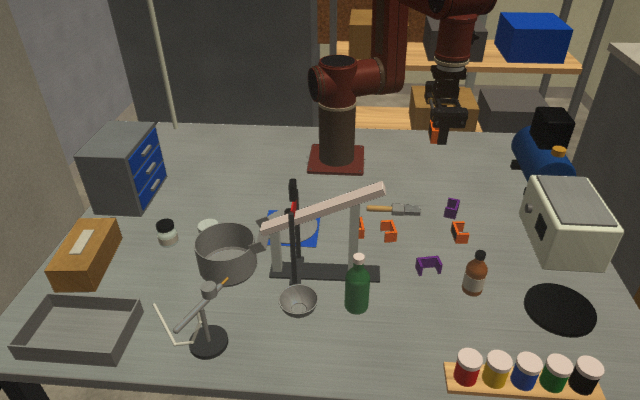

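```bash

python3 -m inch '[{"dx":0.03,"dy":0.03,"dz":0,"twist":0,"gripper":0.5},{"dx":0.06,"dy":0.06,"dz":0,"twist":0,"gripper":0.5},{"dx":0.09,"dy":0.09,"dz":0,"twist":0,"gripper":0.5},{"dx":0.12,"dy":0.12,"dz":0,"twist":0,"gripper":0.5},{"dx":0.14,"dy":0.145,"dz":0,"twist":0,"gripper":0.5},{"dx":0.154,"dy":0.16,"dz":0,"twist":0,"gripper":0.5},{"dx":0.159,"dy":0.166,"dz":0,"twist":0,"gripper":0.5},{"dx":0.159,"dy":0.166,"dz":0,"twist":0,"gripper":0.5}]'
python3 -m inch '[{"dx":0,"dy":0,"dz":0,"twist":0,"gripper":0.5},{"dx":0,"dy":0,"dz":0.006,"twist":0,"gripper":0.5},{"dx":0,"dy":0,"dz":0.012,"twist":0,"gripper":0.5},{"dx":0,"dy":0,"dz":0.02,"twist":0,"gripper":0.5},{"dx":0,"dy":0,"dz":0.028,"twist":0,"gripper":0.5},{"dx":0,"dy":0,"dz":0.034,"twist":0,"gripper":0.5},{"dx":0,"dy":0,"dz":0.04,"twist":0,"gripper":0.5},{"dx":0,"dy":0,"dz":0.042,"twist":0,"gripper":0.5}]' 3
python3 -c "
from h import *
to(604.5,122,270,1.2)
a,da=shot('scene')
u,v=pix('scene',np.array([604,122,290]));u,v=int(u),int(v)
cv2.imwrite('pics/a4.png',cv2.resize(a[v-50:v+50,u-65:u+65,::-1],None,fx=5,fy=5,interpolation=cv2.INTER_NEAREST))
"
```

```text
t: 12.92
eef_pos: [605.2, 121.2, 339.8]
tcp_rot: [1.0, 0.009, -0.002, 0.0]
force: [-0.1, -0.5, -0.7]
grip_width: 62.7
t: 13.58
eef_pos: [604.6, 123.0, 298.9]
tcp_rot: [1.0, 0.011, -0.001, 0.0]
force: [0.5, 0.1, -0.4]
grip_width: 62.2
at [604.6 123.  298.9] yaw 1.2 tilt [-0.002  0.    -1.   ] -> d [-0.      0.001   0.0289] twist 0.0
```

View pics/a4.png

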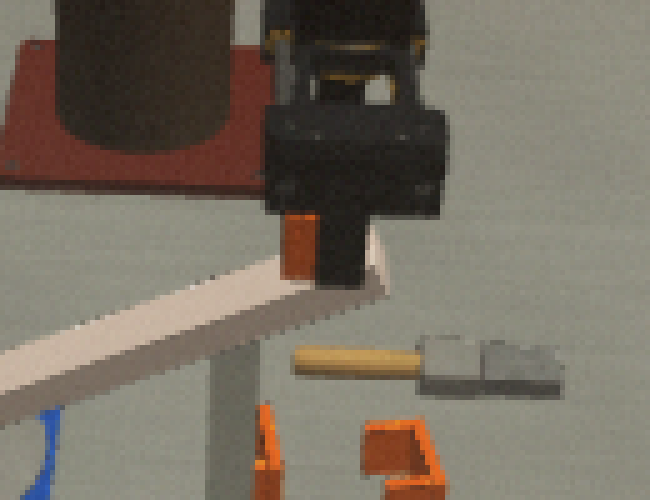

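The clip is held level with its bridge downhill (300,245), over the rail's upper end (380,270). Now lower it so the rail turns the bridge up about the jaws.

```bash

python3 -m inch '[{"dx":0,"dy":0,"dz":0.003,"twist":0,"gripper":0.5},{"dx":0,"dy":0,"dz":0.006,"twist":0,"gripper":0.5},{"dx":0,"dy":0,"dz":0.009,"twist":0,"gripper":0.5},{"dx":0,"dy":0,"dz":0.012,"twist":0,"gripper":0.5},{"dx":0,"dy":0,"dz":0.015,"twist":0,"gripper":0.5},{"dx":0,"dy":0,"dz":0.018,"twist":0,"gripper":0.5},{"dx":0,"dy":0,"dz":0.021,"twist":0,"gripper":0.5},{"dx":0,"dy":0,"dz":0.024,"twist":0,"gripper":0.5}]' 3
python3 -m inch '[{"dx":0,"dy":0,"dz":0.003,"twist":0,"gripper":0.5},{"dx":0,"dy":0,"dz":0.006,"twist":0,"gripper":0.5},{"dx":0,"dy":0,"dz":0.009,"twist":0,"gripper":0.5},{"dx":0,"dy":0,"dz":0.012,"twist":0,"gripper":0.5},{"dx":0,"dy":0,"dz":0.015,"twist":0,"gripper":0.5},{"dx":0,"dy":0,"dz":0.018,"twist":0,"gripper":0.5},{"dx":0,"dy":0,"dz":0.021,"twist":0,"gripper":0.5},{"dx":0,"dy":0,"dz":0.023,"twist":0,"gripper":0.5}]' 3
python3 -c "
from h import *
to(604.5,122,248,1.2)
a,da=shot('scene')
u,v=pix('scene',np.array([604,122,290]));u,v=int(u),int(v)
cv2.imwrite('pics/a5.png',cv2.resize(a[v-50:v+50,u-65:u+65,::-1],None,fx=5,fy=5,interpolation=cv2.INTER_NEAREST))
"
```

```text
t: 14.3
eef_pos: [605.4, 122.8, 276.5]
tcp_rot: [1.0, 0.011, 0.0, 0.0]
force: [-0.1, -1.0, 0.1]
grip_width: 62.1
t: 14.97
eef_pos: [605.2, 122.9, 253.1]
tcp_rot: [1.0, 0.011, -0.0, 0.0]
force: [0.2, -0.0, 1.4]
grip_width: 62.1
at [605.2 122.9 253.1] yaw 1.2 tilt [-0.  0. -1.] -> d [-0.0007  0.0009  0.0051] twist 0.0
```

View pics/a5.png

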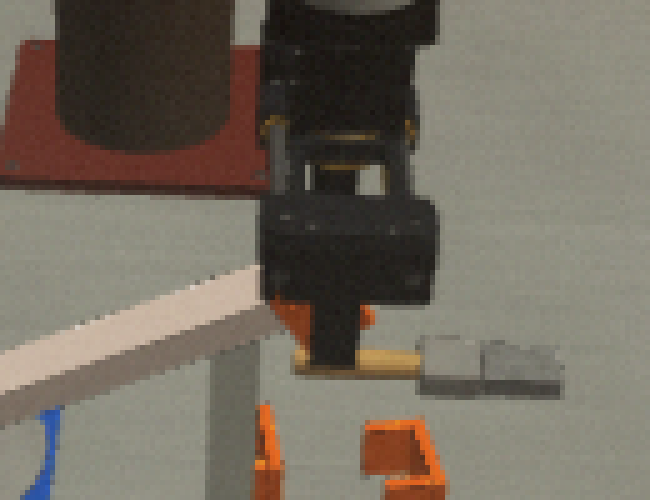

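```bash

python3 -m inch '[{"dx":0,"dy":0,"dz":0.002,"twist":0,"gripper":0.5},{"dx":0,"dy":0,"dz":0.004,"twist":0,"gripper":0.5},{"dx":0,"dy":0,"dz":0.004,"twist":0,"gripper":0.5},{"dx":0,"dy":0,"dz":0.004,"twist":0,"gripper":0.8},{"dx":0,"dy":0,"dz":0.004,"twist":0,"gripper":0.86},{"dx":0,"dy":0,"dz":0.004,"twist":0,"gripper":0.86},{"dx":0,"dy":0,"dz":0.004,"twist":0,"gripper":0.86},{"dx":0,"dy":0,"dz":0.004,"twist":0,"gripper":0.86}]' 3
python3 -m inch '[{"dx":0,"dy":0,"dz":0,"twist":0,"gripper":0.86},{"dx":0,"dy":0,"dz":0,"twist":0,"gripper":0.86},{"dx":0,"dy":0,"dz":0,"twist":0,"gripper":0.86},{"dx":0,"dy":0,"dz":-0.02,"twist":0,"gripper":0.86},{"dx":0,"dy":0,"dz":-0.05,"twist":0,"gripper":0.86},{"dx":0,"dy":0,"dz":-0.08,"twist":0,"gripper":0.86},{"dx":0,"dy":0,"dz":-0.1,"twist":0,"gripper":0.86},{"dx":0,"dy":0,"dz":-0.1,"twist":0,"gripper":0.86}]' 6
python3 -c "
from h import *
to(421,397,342,7)
a,da=shot('scene')
u,v=pix('scene',np.array([604,50,260]));u,v=int(u),int(v)
cv2.imwrite('pics/a6.png',cv2.resize(a[v-60:v+60,u-80:u+80,::-1],None,fx=4,fy=4,interpolation=cv2.INTER_NEAREST))
"
```

```text
t: 15.68
eef_pos: [605.2, 123.0, 249.5]
tcp_rot: [1.0, 0.011, -0.0, -0.0]
force: [0.4, -0.4, 0.2]
grip_width: 74.1
t: 16.35
eef_pos: [607.3, 123.1, 356.1]
tcp_rot: [1.0, 0.011, 0.005, -0.0]
force: [0.5, -0.6, 1.3]
grip_width: 75.0
at [607.3 123.1 356.1] yaw 1.2 tilt [ 0.01  -0.001 -1.   ] -> d [-0.1804 -0.2779  0.0125] twist -5.8
```

View pics/a6.png

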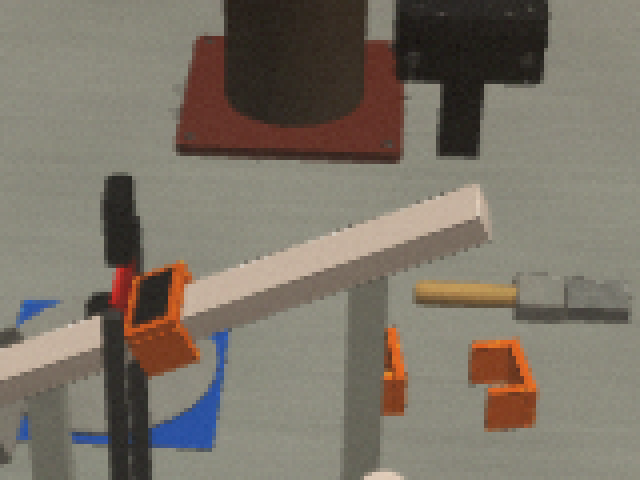

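```bash

python3 -m inch '[{"dx":-0.18,"dy":-0.278,"dz":0,"twist":-5.8,"gripper":0.83},{"dx":-0.18,"dy":-0.278,"dz":0,"twist":-5.8,"gripper":0.83},{"dx":-0.18,"dy":-0.278,"dz":0,"twist":-5.8,"gripper":0.83},{"dx":-0.18,"dy":-0.278,"dz":0,"twist":-5.8,"gripper":0.83},{"dx":-0.18,"dy":-0.278,"dz":0,"twist":-5.8,"gripper":0.83},{"dx":-0.18,"dy":-0.278,"dz":0,"twist":-5.8,"gripper":0.83},{"dx":-0.18,"dy":-0.278,"dz":0,"twist":-5.8,"gripper":0.83},{"dx":-0.18,"dy":-0.278,"dz":0,"twist":-5.8,"gripper":0.83}]' 6
python3 -m inch '[{"dx":0,"dy":0,"dz":0.04,"twist":0,"gripper":0.83},{"dx":0,"dy":0,"dz":0.08,"twist":0,"gripper":0.83},{"dx":0,"dy":0,"dz":0.12,"twist":0,"gripper":0.83},{"dx":0,"dy":0,"dz":0.16,"twist":0,"gripper":0.83},{"dx":0,"dy":0,"dz":0.2,"twist":0,"gripper":0.83},{"dx":0,"dy":0,"dz":0.24,"twist":0,"gripper":0.83},{"dx":0,"dy":0,"dz":0.26,"twist":0,"gripper":0.83},{"dx":0,"dy":0,"dz":0.27,"twist":0,"gripper":0.83}]' 6
python3 -c "
from h import *
to(421,397,3,7)
b,db=shot('top');clips(b[220:330],db[220:330],verbose=False)
a,da=shot('scene')
u,v=pix('scene',np.array([422,389,36]));u,v=int(u),int(v);print(u,v)
cv2.imwrite('pics/a7.png',cv2.resize(a[v-60:v+40,u-90:u+60,::-1],None,fx=4,fy=4,interpolation=cv2.INTER_NEAREST))"
```

```text
t: 17.07
eef_pos: [417.2, 398.2, 347.8]
tcp_rot: [0.998, 0.061, -0.001, 0.001]
force: [1.7, 0.5, -0.2]
grip_width: 72.5
t: 17.73
eef_pos: [415.5, 394.2, 73.4]
tcp_rot: [0.998, 0.061, -0.004, 0.003]
force: [-0.2, 0.3, -0.2]
grip_width: 72.5
at [415.5 394.2  73.4] yaw 7.0 tilt [-0.009  0.005 -1.   ] -> d [ 0.0064 -0.0024  0.0703] twist 0.0
459 227
```

View pics/a7.png

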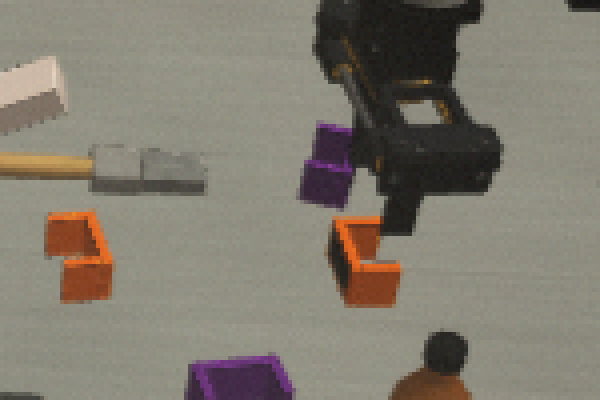

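```bash

python3 -m inch '[{"dx":0.003,"dy":0,"dz":0.01,"twist":0,"gripper":0.83},{"dx":0.003,"dy":0,"dz":0.02,"twist":0,"gripper":0.83},{"dx":0.003,"dy":0,"dz":0.025,"twist":0,"gripper":0.83},{"dx":0.003,"dy":0,"dz":0.025,"twist":0,"gripper":0.83},{"dx":0.003,"dy":0,"dz":0.025,"twist":0,"gripper":0.83},{"dx":0.003,"dy":0,"dz":0.025,"twist":0,"gripper":0.83},{"dx":0.003,"dy":0,"dz":0.025,"twist":0,"gripper":0.83},{"dx":0.003,"dy":0,"dz":0.025,"twist":0,"gripper":0.83}]' 6
python3 -c "
from h import *
to(421,397,3,7)"
```

```text
t: 18.5
eef_pos: [422.6, 397.6, 55.2]
tcp_rot: [0.998, 0.061, 0.0, -0.0]
force: [0.3, 0.4, 0.6]
grip_width: 72.4
at [422.6 397.6  55.2] yaw 7.0 tilt [ 0.001 -0.001 -1.   ] -> d [-0.0017  0.0004  0.0522] twist 0.0
```

```bash

python3 -m inch '[{"dx":-0.001,"dy":0,"dz":0.015,"twist":0,"gripper":0.83},{"dx":-0.001,"dy":0,"dz":0.03,"twist":0,"gripper":0.83},{"dx":-0.001,"dy":0,"dz":0.042,"twist":0,"gripper":0.83},{"dx":-0.001,"dy":0,"dz":0.05,"twist":0,"gripper":0.83},{"dx":-0.001,"dy":0,"dz":0.052,"twist":0,"gripper":0.8},{"dx":-0.001,"dy":0,"dz":0.052,"twist":0,"gripper":0.5},{"dx":-0.001,"dy":0,"dz":0.052,"twist":0,"gripper":0.5},{"dx":-0.001,"dy":0,"dz":0.052,"twist":0,"gripper":0.5}]' 6
python3 -m inch '[{"dx":0,"dy":0,"dz":0,"twist":0,"gripper":0.5},{"dx":0,"dy":0,"dz":0,"twist":0,"gripper":0.5},{"dx":0,"dy":0,"dz":-0.01,"twist":0,"gripper":0.5},{"dx":0,"dy":0,"dz":-0.03,"twist":0,"gripper":0.5},{"dx":0,"dy":0,"dz":-0.06,"twist":0,"gripper":0.5},{"dx":0,"dy":0,"dz":-0.1,"twist":0,"gripper":0.5},{"dx":0,"dy":0,"dz":-0.14,"twist":0,"gripper":0.5},{"dx":0,"dy":0,"dz":-0.18,"twist":0,"gripper":0.5}]'
python3 -m inch '[{"dx":0,"dy":0.01,"dz":-0.04,"twist":0,"gripper":0.5},{"dx":0,"dy":0.02,"dz":-0.08,"twist":0,"gripper":0.5},{"dx":0,"dy":0.03,"dz":-0.12,"twist":0,"gripper":0.5},{"dx":0.02,"dy":0.06,"dz":-0.15,"twist":5.8,"gripper":0.5},{"dx":0.035,"dy":0.09,"dz":-0.157,"twist":5.8,"gripper":0.5},{"dx":0.05,"dy":0.12,"dz":-0.157,"twist":5.8,"gripper":0.5},{"dx":0.065,"dy":0.15,"dz":-0.157,"twist":5.8,"gripper":0.5},{"dx":0.08,"dy":0.17,"dz":-0.157,"twist":5.8,"gripper":0.5}]'
python3 -c "
from h import *
to(604.5,123,340,1.2)"
```

```text
t: 19.17
eef_pos: [421.9, 397.6, 3.3]
tcp_rot: [0.998, 0.061, 0.001, -0.0]
force: [0.6, 0.1, -0.2]
grip_width: 62.7
t: 19.83
eef_pos: [420.9, 396.9, 185.1]
tcp_rot: [0.998, 0.061, 0.0, -0.0]
force: [1.0, 1.3, -0.1]
grip_width: 62.5
t: 20.5
eef_pos: [522.3, 235.8, 341.4]
tcp_rot: [1.0, 0.01, 0.001, 0.0]
force: [-0.2, 0.9, -1.3]
grip_width: 62.3
at [522.3 235.8 341.4] yaw 1.2 tilt [ 0.002  0.    -1.   ] -> d [0.0799 0.1145 0.0016] twist -0.0
```

```bash

python3 -m inch '[{"dx":0.025,"dy":0.035,"dz":0,"twist":0,"gripper":0.5},{"dx":0.05,"dy":0.07,"dz":0,"twist":0,"gripper":0.5},{"dx":0.07,"dy":0.1,"dz":0,"twist":0,"gripper":0.5},{"dx":0.08,"dy":0.117,"dz":0,"twist":0,"gripper":0.5},{"dx":0.08,"dy":0.117,"dz":0,"twist":0,"gripper":0.5},{"dx":0.08,"dy":0.117,"dz":0.01,"twist":0,"gripper":0.5},{"dx":0.08,"dy":0.117,"dz":0.02,"twist":0,"gripper":0.5},{"dx":0.08,"dy":0.117,"dz":0.03,"twist":0,"gripper":0.5}]'
python3 -c "
from h import *
to(604.5,123,249.5,1.2)"
```

```text
t: 21.17
eef_pos: [603.1, 124.3, 308.6]
tcp_rot: [1.0, 0.011, -0.0, -0.0]
force: [0.2, 0.1, -0.1]
grip_width: 62.2
at [603.1 124.3 308.6] yaw 1.3 tilt [-0. -0. -1.] -> d [0.0014 0.0013 0.0591] twist 0.1
```

```bash

python3 -m inch '[{"dx":0.001,"dy":0.001,"dz":0.004,"twist":0,"gripper":0.5},{"dx":0.001,"dy":0.001,"dz":0.008,"twist":0,"gripper":0.5},{"dx":0.001,"dy":0.001,"dz":0.012,"twist":0,"gripper":0.5},{"dx":0.001,"dy":0.001,"dz":0.016,"twist":0,"gripper":0.5},{"dx":0.001,"dy":0.001,"dz":0.02,"twist":0,"gripper":0.5},{"dx":0.001,"dy":0.001,"dz":0.024,"twist":0,"gripper":0.5},{"dx":0.001,"dy":0.001,"dz":0.028,"twist":0,"gripper":0.5},{"dx":0.001,"dy":0.001,"dz":0.032,"twist":0,"gripper":0.5}]' 3
python3 -m inch '[{"dx":0,"dy":0,"dz":0.004,"twist":0,"gripper":0.5},{"dx":0,"dy":0,"dz":0.008,"twist":0,"gripper":0.5},{"dx":0,"dy":0,"dz":0.012,"twist":0,"gripper":0.5},{"dx":0,"dy":0,"dz":0.016,"twist":0,"gripper":0.5},{"dx":0,"dy":0,"dz":0.02,"twist":0,"gripper":0.5},{"dx":0,"dy":0,"dz":0.024,"twist":0,"gripper":0.5},{"dx":0,"dy":0,"dz":0.027,"twist":0,"gripper":0.5},{"dx":0,"dy":0,"dz":0.027,"twist":0,"gripper":0.5}]' 3
python3 -m inch '[{"dx":0,"dy":0,"dz":0,"twist":0,"gripper":0.5},{"dx":0,"dy":0,"dz":0,"twist":0,"gripper":0.8},{"dx":0,"dy":0,"dz":0,"twist":0,"gripper":0.86},{"dx":0,"dy":0,"dz":0,"twist":0,"gripper":0.86},{"dx":0,"dy":0,"dz":0,"twist":0,"gripper":0.86},{"dx":0,"dy":0,"dz":0,"twist":0,"gripper":0.86},{"dx":0,"dy":0,"dz":0,"twist":0,"gripper":0.86},{"dx":0,"dy":0,"dz":0,"twist":0,"gripper":0.86}]' 3
python3 -m inch '[{"dx":0,"dy":0,"dz":-0.02,"twist":0,"gripper":0.86},{"dx":0,"dy":0,"dz":-0.05,"twist":0,"gripper":0.86},{"dx":0,"dy":0,"dz":-0.08,"twist":0,"gripper":0.86},{"dx":0,"dy":0,"dz":-0.1,"twist":0,"gripper":0.86},{"dx":0,"dy":0,"dz":-0.1,"twist":0,"gripper":0.86},{"dx":0,"dy":0,"dz":-0.1,"twist":0,"gripper":0.86},{"dx":0,"dy":0,"dz":-0.1,"twist":0,"gripper":0.86},{"dx":0,"dy":0,"dz":-0.1,"twist":0,"gripper":0.86}]' 6
python3 -c "
from h import *
b,db=shot('top')
clips(b[:275],db[:275])
to(432,174,350,13)
a,da=shot('scene','s8')
u,v=pix('scene',np.array([604,50,260]));u,v=int(u),int(v)
cv2.imwrite('pics/a8.png',cv2.resize(a[v-60:v+60,u-80:u+80,::-1],None,fx=4,fy=4,interpolation=cv2.INTER_NEAREST))
"
```

```text
t: 21.83
eef_pos: [605.2, 121.9, 277.5]
tcp_rot: [1.0, 0.011, 0.0, 0.0]
force: [-0.3, -0.8, 0.6]
grip_width: 61.9
t: 22.5
eef_pos: [604.6, 122.0, 249.5]
tcp_rot: [1.0, 0.011, -0.001, 0.0]
force: [-0.8, 0.4, -0.2]
grip_width: 62.2
t: 23.17
eef_pos: [605.0, 122.1, 250.6]
tcp_rot: [1.0, 0.011, -0.0, 0.0]
force: [-0.1, 0.1, -0.6]
grip_width: 74.8
t: 23.83
eef_pos: [604.3, 122.0, 348.5]
tcp_rot: [1.0, 0.011, -0.002, 0.0]
force: [0.4, 0.1, -0.9]
grip_width: 74.6
px [248. 136.] area 191 zmed 733.0 ctr [884.8 232.9] size [ 48. 135.] bridge dir deg 5.0 off [ 5.4 -4.1]
px [242. 149.] area 54 zmed 731.0 ctr [840.5 253.9] size [30. 85.] bridge dir deg -178.0 off [-0.8  0.4]
px [260. 148.] area 25 zmed 729.0 ctr [842.1 186.2] size [22. 41.] bridge dir deg -169.0 off [-2.5 -1.1]
px [319. 193.] area 211 zmed 221.0 ctr [648.1 -34.5] size [88. 74.] bridge dir deg 179.0 off [-3.1  2. ]
px [202. 203.] area 32 zmed 93.0 ctr [638.4 409.7] size [34. 19.] bridge dir deg 176.0 off [-0.8  0.6]
px [262. 215.] area 95 zmed 728.0 ctr [569.6 184.6] size [41. 80.] bridge dir deg 3.0 off [5.5 2.5]
px [245. 221.] area 27 zmed 724.0 ctr [560.4 251.3] size [37. 24.] bridge dir deg -170.0 off [-4.5 -0.6]
px [272. 250.] area 360 zmed 736.0 ctr [437.  164.2] size [186.  73.] bridge dir deg -79.0 off [ 3.8 -7.5]
px [242. 245.] area 112 zmed 730.0 ctr [462.1 261.9] size [ 30. 123.] bridge dir deg -7.0 off [7.  2.9]
at [604.3 122.  348.5] yaw 1.2 tilt [-0.003  0.    -1.   ] -> d [-0.1712 -0.0557 -0.001 ] twist -11.8
```

View pics/a8.png

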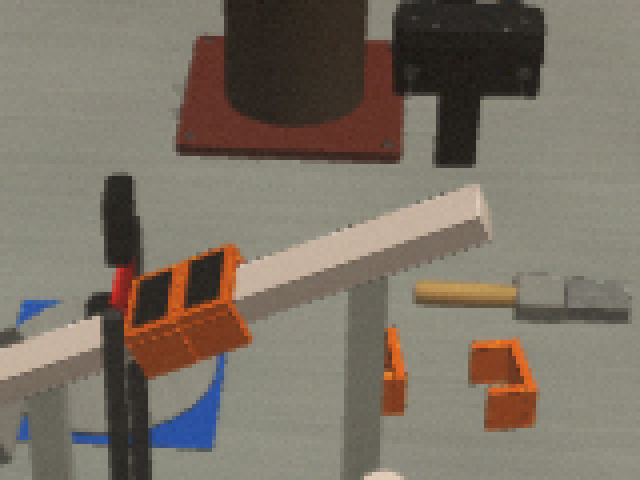

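The crop shows two clips seated at the gate, patches up at (155,298) and (205,278), and two left on the table. The last two have their bridges on the far side, where the wrist range stops a direct grip, so I'll turn each one on the table and regrip it.

```bash

python3 -m inch '[{"dx":-0.04,"dy":-0.015,"dz":0,"twist":-6,"gripper":0.83},{"dx":-0.08,"dy":-0.03,"dz":0,"twist":-11.8,"gripper":0.83},{"dx":-0.12,"dy":-0.045,"dz":0.03,"twist":-11.8,"gripper":0.83},{"dx":-0.15,"dy":-0.058,"dz":0.06,"twist":-11.8,"gripper":0.83},{"dx":-0.172,"dy":-0.063,"dz":0.09,"twist":-11.8,"gripper":0.83},{"dx":-0.172,"dy":-0.063,"dz":0.13,"twist":-11.8,"gripper":0.83},{"dx":-0.172,"dy":-0.063,"dz":0.17,"twist":-11.8,"gripper":0.83},{"dx":-0.172,"dy":-0.063,"dz":0.2,"twist":-11.8,"gripper":0.83}]' 6
python3 -m inch '[{"dx":0,"dy":0,"dz":0.03,"twist":0,"gripper":0.83},{"dx":0,"dy":0,"dz":0.06,"twist":0,"gripper":0.83},{"dx":0,"dy":0,"dz":0.08,"twist":0,"gripper":0.83},{"dx":0,"dy":0,"dz":0.08,"twist":0,"gripper":0.83},{"dx":0,"dy":0,"dz":0.08,"twist":0,"gripper":0.83},{"dx":0,"dy":0,"dz":0.08,"twist":0,"gripper":0.83},{"dx":0,"dy":0,"dz":0.08,"twist":0,"gripper":0.83},{"dx":0,"dy":0,"dz":0.08,"twist":0,"gripper":0.83}]' 6
python3 -c "
from h import *
to(431.4,181.7,3,13)"
```

```text
t: 24.6
eef_pos: [429.6, 181.4, 147.6]
tcp_rot: [0.993, 0.114, -0.001, 0.0]
force: [0.9, -0.4, -0.8]
grip_width: 72.2
t: 25.27
eef_pos: [433.2, 181.7, 72.3]
tcp_rot: [0.994, 0.113, 0.002, -0.0]
force: [0.3, 0.1, -0.5]
grip_width: 72.2
at [433.2 181.7  72.3] yaw 13.0 tilt [ 0.003 -0.    -1.   ] -> d [-0.0019 -0.0004  0.0693] twist 0.0
```

```bash

python3 -m inch '[{"dx":-0.001,"dy":0,"dz":0.02,"twist":0,"gripper":0.83},{"dx":-0.001,"dy":0,"dz":0.04,"twist":0,"gripper":0.83},{"dx":-0.001,"dy":0,"dz":0.055,"twist":0,"gripper":0.83},{"dx":-0.001,"dy":0,"dz":0.065,"twist":0,"gripper":0.83},{"dx":-0.001,"dy":0,"dz":0.067,"twist":0,"gripper":0.8},{"dx":-0.001,"dy":0,"dz":0.067,"twist":0,"gripper":0.5},{"dx":-0.001,"dy":0,"dz":0.067,"twist":0,"gripper":0.5},{"dx":-0.001,"dy":0,"dz":0.067,"twist":0,"gripper":0.5}]' 8
python3 -m inch '[{"dx":0,"dy":0,"dz":0,"twist":0,"gripper":0.5},{"dx":0,"dy":0,"dz":0,"twist":0,"gripper":0.5},{"dx":0,"dy":0,"dz":-0.012,"twist":0,"gripper":0.5},{"dx":0,"dy":-0.01,"dz":-0.012,"twist":-7,"gripper":0.5},{"dx":0,"dy":-0.02,"dz":-0.012,"twist":-14,"gripper":0.5},{"dx":0,"dy":-0.03,"dz":-0.012,"twist":-21,"gripper":0.5},{"dx":0,"dy":-0.04,"dz":-0.012,"twist":-28,"gripper":0.5},{"dx":0,"dy":-0.045,"dz":-0.012,"twist":-35,"gripper":0.5}]'
python3 -m inch '[{"dx":0,"dy":0,"dz":0,"twist":-7,"gripper":0.5},{"dx":0,"dy":0,"dz":0,"twist":-12,"gripper":0.5},{"dx":0,"dy":0,"dz":0.006,"twist":-12,"gripper":0.5},{"dx":0,"dy":0,"dz":0.011,"twist":-12,"gripper":0.5},{"dx":0,"dy":0,"dz":0.0115,"twist":-12,"gripper":0.5},{"dx":0,"dy":0,"dz":0.0115,"twist":-12,"gripper":0.5},{"dx":0,"dy":0,"dz":0.0115,"twist":-12,"gripper":0.8},{"dx":0,"dy":0,"dz":0.0115,"twist":-12,"gripper":1}]'
python3 -c "
from h import *
to(423,89,100,13)"
python3 -m inch '[{"dx":0,"dy":0,"dz":0,"twist":0,"gripper":1},{"dx":0,"dy":0,"dz":-0.015,"twist":0,"gripper":1},{"dx":0,"dy":0,"dz":-0.04,"twist":0,"gripper":1},{"dx":0,"dy":0,"dz":-0.05,"twist":7,"gripper":1},{"dx":0,"dy":0,"dz":-0.05,"twist":14,"gripper":1},{"dx":0,"dy":0,"dz":-0.05,"twist":21,"gripper":1},{"dx":0,"dy":0,"dz":-0.05,"twist":28,"gripper":1},{"dx":0,"dy":0,"dz":-0.05,"twist":35,"gripper":1}]'
python3 -m inch '[{"dx":0,"dy":0,"dz":0,"twist":7,"gripper":0.83},{"dx":0,"dy":0,"dz":0,"twist":14,"gripper":0.83},{"dx":0,"dy":0,"dz":0,"twist":21,"gripper":0.83},{"dx":0,"dy":0,"dz":0,"twist":28,"gripper":0.83},{"dx":0,"dy":0,"dz":0,"twist":35,"gripper":0.83},{"dx":0,"dy":0,"dz":0,"twist":42,"gripper":0.83},{"dx":0,"dy":0,"dz":0,"twist":49,"gripper":0.83},{"dx":0,"dy":0,"dz":0,"twist":56,"gripper":0.83}]'
python3 -m inch '[{"dx":0,"dy":0,"dz":0,"twist":7,"gripper":0.83},{"dx":0,"dy":0,"dz":0,"twist":14,"gripper":0.83},{"dx":0,"dy":0,"dz":0,"twist":21,"gripper":0.83},{"dx":0,"dy":0,"dz":0,"twist":28,"gripper":0.83},{"dx":0,"dy":0,"dz":0,"twist":35,"gripper":0.83},{"dx":0,"dy":0,"dz":0,"twist":42,"gripper":0.83},{"dx":0,"dy":0,"dz":0,"twist":49,"gripper":0.83},{"dx":0,"dy":0,"dz":0,"twist":56,"gripper":0.83}]'
python3 -m inch '[{"dx":0,"dy":0,"dz":0,"twist":7,"gripper":0.83},{"dx":0,"dy":0,"dz":0,"twist":14,"gripper":0.83},{"dx":0,"dy":0,"dz":0,"twist":21,"gripper":0.83},{"dx":0,"dy":0,"dz":0,"twist":28,"gripper":0.83},{"dx":0,"dy":0,"dz":0,"twist":33,"gripper":0.83},{"dx":0,"dy":0,"dz":0,"twist":33,"gripper":0.83},{"dx":0,"dy":0,"dz":0,"twist":33,"gripper":0.83},{"dx":0,"dy":0,"dz":0,"twist":33,"gripper":0.83}]'
python3 -c "
from h import *
to(423,89,100,-120)
a,da=shot('scene')
u,v=pix('scene',np.array([440,220,36]));u,v=int(u),int(v);print(u,v)
cv2.imwrite('pics/a9.png',cv2.resize(a[v-60:v+60,u-80:u+80,::-1],None,fx=4,fy=4,interpolation=cv2.INTER_NEAREST))"
```

```text
t: 25.93
eef_pos: [431.8, 181.4, 4.7]
tcp_rot: [0.994, 0.114, 0.001, -0.0]
force: [1.2, 0.3, -0.0]
grip_width: 62.7
t: 26.6
eef_pos: [420.6, 225.8, 15.9]
tcp_rot: [0.912, 0.41, 0.0, -0.0]
force: [-0.6, -0.4, -0.2]
grip_width: 62.2
t: 27.27
eef_pos: [420.4, 224.8, 3.9]
tcp_rot: [0.866, 0.5, -0.0, -0.0]
force: [-0.1, -0.8, -0.6]
grip_width: 69.0
at [420.4 224.8   3.9] yaw 60.0 tilt [-0. -0. -1.] -> d [-0.1163  0.0701 -0.0961] twist 47.0
t: 27.93
eef_pos: [420.7, 224.9, 54.3]
tcp_rot: [0.977, 0.214, 0.0, 0.0]
force: [-0.2, -0.2, 0.7]
grip_width: 87.0
t: 28.6
eef_pos: [420.5, 224.9, 54.1]
tcp_rot: [0.963, -0.27, -0.0, 0.0]
force: [-0.8, 0.2, 0.8]
grip_width: 72.4
t: 29.27
eef_pos: [420.5, 224.9, 54.1]
tcp_rot: [0.723, -0.69, 0.0, 0.0]
force: [-0.1, -0.2, 0.1]
grip_width: 72.1
t: 29.93
eef_pos: [420.6, 224.9, 54.1]
tcp_rot: [-0.501, 0.865, -0.0, 0.0]
force: [-0.3, -0.8, -0.3]
grip_width: 71.9
at [420.6 224.9  54.1] yaw -119.8 tilt [-0. -0. -1.] -> d [ 0.1167 -0.0697 -0.0459] twist 0.2
401 228
```

View pics/a9.png

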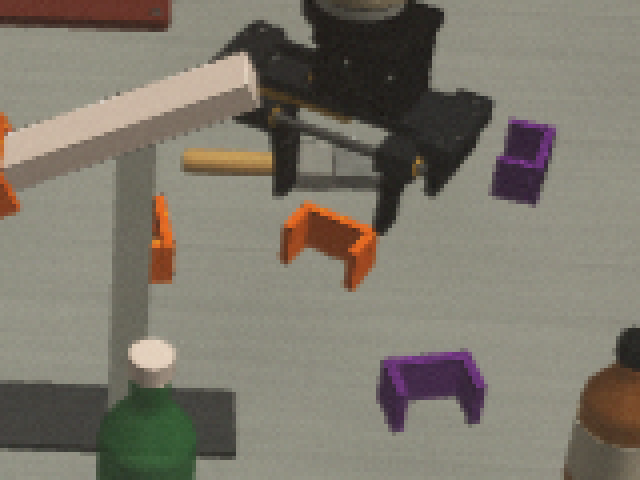

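The crop shows the clip at (330,245), standing turned with its bridge toward the robot, straddled by the open fingers. Regrip 8 mm toward the feet.

```bash

python3 -m inch '[{"dx":0,"dy":-0.008,"dz":0.01,"twist":0,"gripper":0.83},{"dx":0,"dy":-0.008,"dz":0.025,"twist":0,"gripper":0.83},{"dx":0,"dy":-0.008,"dz":0.04,"twist":0,"gripper":0.83},{"dx":0,"dy":-0.008,"dz":0.048,"twist":0,"gripper":0.83},{"dx":0,"dy":-0.008,"dz":0.051,"twist":0,"gripper":0.83},{"dx":0,"dy":-0.008,"dz":0.051,"twist":0,"gripper":0.5},{"dx":0,"dy":-0.008,"dz":0.051,"twist":0,"gripper":0.5},{"dx":0,"dy":-0.008,"dz":0.051,"twist":0,"gripper":0.5}]' 6
python3 -m inch '[{"dx":0,"dy":0,"dz":0,"twist":0,"gripper":0.5},{"dx":0,"dy":0,"dz":0,"twist":0,"gripper":0.5},{"dx":0,"dy":0,"dz":-0.01,"twist":0,"gripper":0.5},{"dx":0,"dy":0,"dz":-0.03,"twist":-7,"gripper":0.5},{"dx":0,"dy":0,"dz":-0.06,"twist":-14,"gripper":0.5},{"dx":0,"dy":0,"dz":-0.1,"twist":-21,"gripper":0.5},{"dx":0,"dy":0,"dz":-0.14,"twist":-28,"gripper":0.5},{"dx":0,"dy":0,"dz":-0.18,"twist":-35,"gripper":0.5}]'
python3 -m inch '[{"dx":0,"dy":0,"dz":-0.03,"twist":-7,"gripper":0.5},{"dx":0,"dy":0,"dz":-0.06,"twist":-14,"gripper":0.5},{"dx":0,"dy":0,"dz":-0.09,"twist":-21,"gripper":0.5},{"dx":0,"dy":0,"dz":-0.12,"twist":-28,"gripper":0.5},{"dx":0,"dy":0,"dz":-0.15,"twist":-35,"gripper":0.5},{"dx":0,"dy":0,"dz":-0.157,"twist":-42,"gripper":0.5},{"dx":0,"dy":0,"dz":-0.157,"twist":-49,"gripper":0.5},{"dx":0,"dy":0,"dz":-0.157,"twist":-56,"gripper":0.5}]'
python3 -m inch '[{"dx":0,"dy":0,"dz":0,"twist":-7,"gripper":0.5},{"dx":0,"dy":0,"dz":0,"twist":-14,"gripper":0.5},{"dx":0,"dy":0,"dz":0,"twist":-21,"gripper":0.5},{"dx":0,"dy":0,"dz":0,"twist":-28,"gripper":0.5},{"dx":0,"dy":0,"dz":0,"twist":-30,"gripper":0.5},{"dx":0,"dy":0,"dz":0,"twist":-30,"gripper":0.5},{"dx":0,"dy":0,"dz":0,"twist":-30,"gripper":0.5},{"dx":0,"dy":0,"dz":0,"twist":-30,"gripper":0.5}]'
python3 -c "
from h import *
to(604.5,123,340,1.2)"
```

```text
t: 30.65
eef_pos: [428.2, 221.2, 3.8]
tcp_rot: [-0.5, 0.866, -0.0, 0.001]
force: [0.8, 0.5, -0.9]
grip_width: 62.0
t: 31.32
eef_pos: [427.0, 220.8, 185.6]
tcp_rot: [0.74, -0.673, 0.0, -0.0]
force: [1.1, 0.4, -0.4]
grip_width: 62.0
t: 31.98
eef_pos: [427.7, 221.0, 342.4]
tcp_rot: [0.969, -0.247, 0.001, -0.001]
force: [-0.8, 0.0, -1.1]
grip_width: 61.8
t: 32.65
eef_pos: [427.4, 220.9, 340.5]
tcp_rot: [1.0, 0.008, 0.0, -0.0]
force: [1.0, 0.8, -0.3]
grip_width: 62.0
at [427.4 220.9 340.5] yaw 1.0 tilt [ 0. -0. -1.] -> d [0.1755 0.1008 0.0005] twist -0.2
```

```bash

python3 -m inch '[{"dx":0.035,"dy":0.02,"dz":0,"twist":0,"gripper":0.5},{"dx":0.07,"dy":0.04,"dz":0,"twist":0,"gripper":0.5},{"dx":0.105,"dy":0.06,"dz":0,"twist":0,"gripper":0.5},{"dx":0.135,"dy":0.08,"dz":0,"twist":0,"gripper":0.5},{"dx":0.16,"dy":0.095,"dz":0,"twist":0,"gripper":0.5},{"dx":0.172,"dy":0.101,"dz":0.005,"twist":0,"gripper":0.5},{"dx":0.1755,"dy":0.101,"dz":0.015,"twist":0,"gripper":0.5},{"dx":0.1755,"dy":0.101,"dz":0.03,"twist":0,"gripper":0.5}]'
python3 -m inch '[{"dx":0,"dy":0,"dz":0.004,"twist":0,"gripper":0.5},{"dx":0,"dy":0,"dz":0.008,"twist":0,"gripper":0.5},{"dx":0,"dy":0,"dz":0.012,"twist":0,"gripper":0.5},{"dx":0,"dy":0,"dz":0.012,"twist":0,"gripper":0.5},{"dx":0,"dy":0,"dz":0.012,"twist":0,"gripper":0.5},{"dx":0,"dy":0,"dz":0.012,"twist":0,"gripper":0.5},{"dx":0,"dy":0,"dz":0.012,"twist":0,"gripper":0.5},{"dx":0,"dy":0,"dz":0.012,"twist":0,"gripper":0.5}]' 3
python3 -c "
from h import *
to(604.5,123,249.5,1.2)"
```

```text
t: 33.32
eef_pos: [606.0, 122.7, 310.3]
tcp_rot: [1.0, 0.008, 0.001, -0.0]
force: [-1.0, -0.5, -0.2]
grip_width: 61.8
t: 33.98
eef_pos: [605.0, 123.2, 298.7]
tcp_rot: [1.0, 0.009, 0.0, -0.0]
force: [0.8, -0.1, -1.1]
grip_width: 62.2
at [605.  123.2 298.7] yaw 1.0 tilt [ 0.001 -0.    -1.   ] -> d [-0.0005  0.0002  0.0492] twist -0.2
```

```bash

python3 -m inch '[{"dx":0,"dy":0,"dz":0.004,"twist":0,"gripper":0.5},{"dx":0,"dy":0,"dz":0.008,"twist":0,"gripper":0.5},{"dx":0,"dy":0,"dz":0.012,"twist":0,"gripper":0.5},{"dx":0,"dy":0,"dz":0.015,"twist":0,"gripper":0.5},{"dx":0,"dy":0,"dz":0.018,"twist":0,"gripper":0.5},{"dx":0,"dy":0,"dz":0.021,"twist":0,"gripper":0.5},{"dx":0,"dy":0,"dz":0.024,"twist":0,"gripper":0.5},{"dx":0,"dy":0,"dz":0.028,"twist":0,"gripper":0.5}]' 3
python3 -m inch '[{"dx":0,"dy":0,"dz":0.004,"twist":0,"gripper":0.5},{"dx":0,"dy":0,"dz":0.008,"twist":0,"gripper":0.5},{"dx":0,"dy":0,"dz":0.012,"twist":0,"gripper":0.5},{"dx":0,"dy":0,"dz":0.015,"twist":0,"gripper":0.5},{"dx":0,"dy":0,"dz":0.018,"twist":0,"gripper":0.5},{"dx":0,"dy":0,"dz":0.02,"twist":0,"gripper":0.5},{"dx":0,"dy":0,"dz":0.021,"twist":0,"gripper":0.5},{"dx":0,"dy":0,"dz":0.021,"twist":0,"gripper":0.5}]' 3
python3 -m inch '[{"dx":0,"dy":0,"dz":0,"twist":0,"gripper":0.5},{"dx":0,"dy":0,"dz":0,"twist":0,"gripper":0.8},{"dx":0,"dy":0,"dz":0,"twist":0,"gripper":0.86},{"dx":0,"dy":0,"dz":0,"twist":0,"gripper":0.86},{"dx":0,"dy":0,"dz":0,"twist":0,"gripper":0.86},{"dx":0,"dy":0,"dz":0,"twist":0,"gripper":0.86},{"dx":0,"dy":0,"dz":0,"twist":0,"gripper":0.86},{"dx":0,"dy":0,"dz":0,"twist":0,"gripper":0.86}]' 3
python3 -m inch '[{"dx":0,"dy":0,"dz":-0.02,"twist":0,"gripper":0.86},{"dx":0,"dy":0,"dz":-0.05,"twist":0,"gripper":0.86},{"dx":0,"dy":0,"dz":-0.08,"twist":0,"gripper":0.86},{"dx":0,"dy":0,"dz":-0.1,"twist":0,"gripper":0.86},{"dx":0,"dy":0,"dz":-0.1,"twist":0,"gripper":0.86},{"dx":0,"dy":0,"dz":-0.1,"twist":0,"gripper":0.86},{"dx":0,"dy":0,"dz":-0.1,"twist":0,"gripper":0.86},{"dx":0,"dy":0,"dz":-0.1,"twist":0,"gripper":0.86}]' 6
python3 -c "
from h import *
to(423,88,350,8)
a,da=shot('scene');a0=cv2.imread('pics/s0.png')[:,:,::-1]
for q in(a0,a):
    h=cv2.cvtColor(np.ascontiguousarray(q),cv2.COLOR_RGB2HSV);m=(h[...,0]>4)&(h[...,0]<17)&(h[...,1]>150)&(h[...,2]>90);m=m[205:260,357:378];print(m.sum(),np.argwhere(m).mean(0))
u,v=pix('scene',np.array([604,50,260]));u,v=int(u),int(v)
cv2.imwrite('pics/a10.png',cv2.resize(a[v-60:v+60,u-80:u+80,::-1],None,fx=4,fy=4,interpolation=cv2.INTER_NEAREST))
"
```

```text
t: 34.65
eef_pos: [605.1, 123.1, 270.1]
tcp_rot: [1.0, 0.009, 0.0, 0.0]
force: [1.0, -0.3, 1.1]
grip_width: 61.6
t: 35.32
eef_pos: [604.7, 123.2, 248.7]
tcp_rot: [1.0, 0.009, -0.0, -0.0]
force: [-0.2, 0.4, -0.5]
grip_width: 62.1
t: 35.98
eef_pos: [604.8, 123.1, 249.1]
tcp_rot: [1.0, 0.009, 0.0, -0.0]
force: [0.5, 0.1, -0.1]
grip_width: 75.0
t: 36.65
eef_pos: [604.1, 123.1, 347.0]
tcp_rot: [1.0, 0.009, -0.002, 0.0]
force: [-0.0, 0.1, -0.3]
grip_width: 75.0
at [604.1 123.1 347. ] yaw 1.0 tilt [-0.003  0.    -1.   ] -> d [-0.1817  0.0318 -0.0024] twist -7.0
91 [23.71428571  4.05494505]
91 [23.68131868  4.06593407]
```

View pics/a10.png

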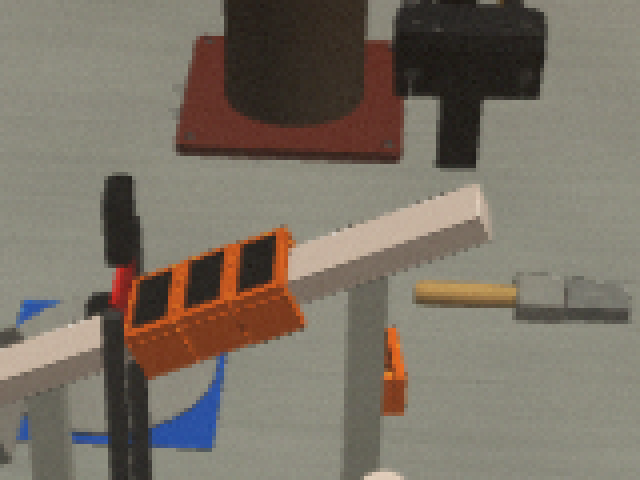

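The crop shows three clips lined up at the gate, patches up at (155,300), (205,278) and (258,262). The last one, at (395,370), hasn't moved. Now pick it.

```bash

python3 -m inch '[{"dx":-0.04,"dy":0.007,"dz":0,"twist":-7,"gripper":0.83},{"dx":-0.08,"dy":0.015,"dz":0,"twist":-7,"gripper":0.83},{"dx":-0.12,"dy":0.022,"dz":0.02,"twist":-7,"gripper":0.83},{"dx":-0.15,"dy":0.028,"dz":0.05,"twist":-7,"gripper":0.83},{"dx":-0.175,"dy":0.032,"dz":0.08,"twist":-7,"gripper":0.83},{"dx":-0.1815,"dy":0.032,"dz":0.12,"twist":-7,"gripper":0.83},{"dx":-0.1815,"dy":0.032,"dz":0.16,"twist":-7,"gripper":0.83},{"dx":-0.1815,"dy":0.032,"dz":0.2,"twist":-7,"gripper":0.83}]' 8
python3 -m inch '[{"dx":0,"dy":0,"dz":0.03,"twist":0,"gripper":0.83},{"dx":0,"dy":0,"dz":0.06,"twist":0,"gripper":0.83},{"dx":0,"dy":0,"dz":0.08,"twist":0,"gripper":0.83},{"dx":0,"dy":0,"dz":0.08,"twist":0,"gripper":0.83},{"dx":0,"dy":0,"dz":0.08,"twist":0,"gripper":0.83},{"dx":0,"dy":0,"dz":0.08,"twist":0,"gripper":0.83},{"dx":0,"dy":0,"dz":0.08,"twist":0,"gripper":0.83},{"dx":0,"dy":0,"dz":0.08,"twist":0,"gripper":0.83}]'
python3 -c "
from h import *
to(423.2,88,4.5,8)"
```

```text
t: 37.37
eef_pos: [422.5, 87.8, 146.9]
tcp_rot: [0.998, 0.07, 0.0, -0.0]
force: [0.7, -0.7, 0.8]
grip_width: 72.2
t: 38.03
eef_pos: [425.4, 87.9, 70.8]
tcp_rot: [0.998, 0.07, 0.002, 0.0]
force: [0.6, 0.1, -0.7]
grip_width: 71.8
at [425.4  87.9  70.8] yaw 8.0 tilt [ 0.003  0.    -1.   ] -> d [-0.0024 -0.0004  0.0663] twist 0.0
```

```bash

python3 -m inch '[{"dx":-0.001,"dy":0,"dz":0.02,"twist":0,"gripper":0.83},{"dx":-0.001,"dy":0,"dz":0.04,"twist":0,"gripper":0.83},{"dx":-0.001,"dy":0,"dz":0.055,"twist":0,"gripper":0.83},{"dx":-0.001,"dy":0,"dz":0.064,"twist":0,"gripper":0.83},{"dx":-0.001,"dy":0,"dz":0.066,"twist":0,"gripper":0.8},{"dx":-0.001,"dy":0,"dz":0.066,"twist":0,"gripper":0.5},{"dx":-0.001,"dy":0,"dz":0.066,"twist":0,"gripper":0.5},{"dx":-0.001,"dy":0,"dz":0.066,"twist":0,"gripper":0.5}]' 8
python3 -m inch '[{"dx":0,"dy":0,"dz":0,"twist":0,"gripper":0.5},{"dx":0,"dy":0,"dz":0,"twist":0,"gripper":0.5},{"dx":0,"dy":-0.01,"dz":-0.012,"twist":0,"gripper":0.5},{"dx":0,"dy":-0.02,"dz":-0.012,"twist":-7,"gripper":0.5},{"dx":0,"dy":-0.035,"dz":-0.012,"twist":-14,"gripper":0.5},{"dx":0,"dy":-0.05,"dz":-0.012,"twist":-21,"gripper":0.5},{"dx":0,"dy":-0.065,"dz":-0.012,"twist":-28,"gripper":0.5},{"dx":0,"dy":-0.075,"dz":-0.012,"twist":-35,"gripper":0.5}]'
python3 -m inch '[{"dx":0,"dy":0,"dz":0,"twist":-7,"gripper":0.5},{"dx":0,"dy":0,"dz":0,"twist":-14,"gripper":0.5},{"dx":0,"dy":0,"dz":0.006,"twist":-17,"gripper":0.5},{"dx":0,"dy":0,"dz":0.011,"twist":-17,"gripper":0.5},{"dx":0,"dy":0,"dz":0.0115,"twist":-17,"gripper":0.5},{"dx":0,"dy":0,"dz":0.0115,"twist":-17,"gripper":0.5},{"dx":0,"dy":0,"dz":0.0115,"twist":-17,"gripper":0.8},{"dx":0,"dy":0,"dz":0.0115,"twist":-17,"gripper":1}]'
python3 -m inch '[{"dx":0,"dy":0,"dz":0,"twist":0,"gripper":1},{"dx":0,"dy":0,"dz":-0.015,"twist":0,"gripper":1},{"dx":0,"dy":0,"dz":-0.04,"twist":0,"gripper":1},{"dx":0,"dy":0,"dz":-0.05,"twist":7,"gripper":1},{"dx":0,"dy":0,"dz":-0.05,"twist":14,"gripper":1},{"dx":0,"dy":0,"dz":-0.05,"twist":21,"gripper":1},{"dx":0,"dy":0,"dz":-0.05,"twist":28,"gripper":1},{"dx":0,"dy":0,"dz":-0.05,"twist":35,"gripper":1}]'
python3 -m inch '[{"dx":0,"dy":0,"dz":0,"twist":7,"gripper":0.83},{"dx":0,"dy":0,"dz":0,"twist":14,"gripper":0.83},{"dx":0,"dy":0,"dz":0,"twist":21,"gripper":0.83},{"dx":0,"dy":0,"dz":0,"twist":28,"gripper":0.83},{"dx":0,"dy":0,"dz":0,"twist":35,"gripper":0.83},{"dx":0,"dy":0,"dz":0,"twist":42,"gripper":0.83},{"dx":0,"dy":0,"dz":0,"twist":49,"gripper":0.83},{"dx":0,"dy":0,"dz":0,"twist":56,"gripper":0.83}]'
python3 -m inch '[{"dx":0,"dy":0,"dz":0,"twist":7,"gripper":0.83},{"dx":0,"dy":0,"dz":0,"twist":14,"gripper":0.83},{"dx":0,"dy":0,"dz":0,"twist":21,"gripper":0.83},{"dx":0,"dy":0,"dz":0,"twist":28,"gripper":0.83},{"dx":0,"dy":0,"dz":0,"twist":35,"gripper":0.83},{"dx":0,"dy":0,"dz":0,"twist":42,"gripper":0.83},{"dx":0,"dy":0,"dz":0,"twist":49,"gripper":0.83},{"dx":0,"dy":0,"dz":0,"twist":56,"gripper":0.83}]'
python3 -m inch '[{"dx":0,"dy":0,"dz":0,"twist":7,"gripper":0.83},{"dx":0,"dy":0,"dz":0,"twist":14,"gripper":0.83},{"dx":0,"dy":0,"dz":0,"twist":21,"gripper":0.83},{"dx":0,"dy":0,"dz":0,"twist":28,"gripper":0.83},{"dx":0,"dy":0,"dz":0,"twist":33,"gripper":0.83},{"dx":0,"dy":0,"dz":0,"twist":33,"gripper":0.83},{"dx":0,"dy":0,"dz":0,"twist":33,"gripper":0.83},{"dx":0,"dy":0,"dz":0,"twist":33,"gripper":0.83}]'
python3 -c "
from h import *
to(423,89,100,-120)
a,da=shot('scene','s11')
W=world('scene',da);h=cv2.cvtColor(a,cv2.COLOR_RGB2HSV);m=(h[...,0]>4)&(h[...,0]<17)&(h[...,1]>150)&(h[...,2]>90)&(W[...,2]<45)&(W[...,2]>30)&(W[...,0]>370)&(W[...,0]<480)&(abs(W[...,1]-160)<80)
print(m.sum(),W[m].min(0),W[m].max(0),W[m].mean(0))
"
```

```text
t: 38.7
eef_pos: [424.1, 87.8, 4.2]
tcp_rot: [0.998, 0.07, 0.001, 0.0]
force: [-0.6, 1.0, -0.4]
grip_width: 61.9
t: 39.37
eef_pos: [412.4, 163.0, 15.3]
tcp_rot: [0.929, 0.37, 0.0, -0.0]
force: [-0.5, -0.1, -0.6]
grip_width: 61.9
t: 40.03
eef_pos: [412.4, 161.9, 3.5]
tcp_rot: [0.866, 0.5, -0.0, -0.0]
force: [-1.0, -0.4, -0.7]
grip_width: 69.0
t: 40.7
eef_pos: [412.5, 161.9, 53.7]
tcp_rot: [0.977, 0.214, 0.0, 0.0]
force: [-0.2, -0.6, 0.1]
grip_width: 87.1
t: 41.37
eef_pos: [412.4, 161.9, 53.6]
tcp_rot: [0.963, -0.27, -0.0, 0.0]
force: [0.5, -0.8, -0.0]
grip_width: 72.4
t: 42.03
eef_pos: [412.4, 161.9, 53.6]
tcp_rot: [0.723, -0.691, -0.0, 0.0]
force: [0.3, -0.0, -0.4]
grip_width: 72.2
t: 42.7
eef_pos: [412.4, 162.0, 53.5]
tcp_rot: [-0.501, 0.865, 0.0, -0.0]
force: [0.6, -0.9, 0.6]
grip_width: 72.2
at [412.4 162.   53.5] yaw -119.8 tilt [ 0.  0. -1.] -> d [ 0.058  -0.0455 -0.0465] twist 0.2
95 [383.99249297 129.90056869  30.14446047] [445.19401065 195.97241116  40.53847555] [412.98391562 165.32001141  35.28196868]
```

```bash

python3 -m inch '[{"dx":0,"dy":-0.008,"dz":0.01,"twist":0,"gripper":0.83},{"dx":0,"dy":-0.008,"dz":0.025,"twist":0,"gripper":0.83},{"dx":0,"dy":-0.008,"dz":0.04,"twist":0,"gripper":0.83},{"dx":0,"dy":-0.008,"dz":0.048,"twist":0,"gripper":0.83},{"dx":0,"dy":-0.008,"dz":0.05,"twist":0,"gripper":0.83},{"dx":0,"dy":-0.008,"dz":0.05,"twist":0,"gripper":0.5},{"dx":0,"dy":-0.008,"dz":0.05,"twist":0,"gripper":0.5},{"dx":0,"dy":-0.008,"dz":0.05,"twist":0,"gripper":0.5}]' 6
python3 -m inch '[{"dx":0,"dy":0,"dz":0,"twist":0,"gripper":0.5},{"dx":0,"dy":0,"dz":0,"twist":0,"gripper":0.5},{"dx":0,"dy":0,"dz":-0.01,"twist":0,"gripper":0.5},{"dx":0,"dy":0,"dz":-0.03,"twist":-7,"gripper":0.5},{"dx":0,"dy":0,"dz":-0.06,"twist":-14,"gripper":0.5},{"dx":0,"dy":0,"dz":-0.1,"twist":-21,"gripper":0.5},{"dx":0,"dy":0,"dz":-0.14,"twist":-28,"gripper":0.5},{"dx":0,"dy":0,"dz":-0.18,"twist":-35,"gripper":0.5}]'
python3 -m inch '[{"dx":0,"dy":0,"dz":-0.03,"twist":-7,"gripper":0.5},{"dx":0,"dy":0,"dz":-0.06,"twist":-14,"gripper":0.5},{"dx":0,"dy":0,"dz":-0.09,"twist":-21,"gripper":0.5},{"dx":0,"dy":0,"dz":-0.12,"twist":-28,"gripper":0.5},{"dx":0,"dy":0,"dz":-0.15,"twist":-35,"gripper":0.5},{"dx":0,"dy":0,"dz":-0.157,"twist":-42,"gripper":0.5},{"dx":0,"dy":0,"dz":-0.157,"twist":-49,"gripper":0.5},{"dx":0,"dy":0,"dz":-0.157,"twist":-56,"gripper":0.5}]'
python3 -m inch '[{"dx":0,"dy":0,"dz":0,"twist":-7,"gripper":0.5},{"dx":0,"dy":0,"dz":0,"twist":-14,"gripper":0.5},{"dx":0,"dy":0,"dz":0,"twist":-21,"gripper":0.5},{"dx":0,"dy":0,"dz":0,"twist":-28,"gripper":0.5},{"dx":0,"dy":0,"dz":0,"twist":-30,"gripper":0.5},{"dx":0,"dy":0,"dz":0,"twist":-30,"gripper":0.5},{"dx":0,"dy":0,"dz":0,"twist":-30,"gripper":0.5},{"dx":0,"dy":0,"dz":0,"twist":-30,"gripper":0.5}]'
python3 -c "
from h import *
to(604.5,123,340,1.2)"
```

```text
t: 43.42
eef_pos: [420.1, 158.2, 4.3]
tcp_rot: [-0.5, 0.866, -0.0, 0.001]
force: [-0.2, -0.2, -0.5]
grip_width: 61.5
t: 44.08
eef_pos: [418.7, 157.9, 186.1]
tcp_rot: [0.74, -0.673, 0.0, -0.0]
force: [1.2, 0.3, -0.8]
grip_width: 62.3
t: 44.75
eef_pos: [419.5, 158.0, 342.8]
tcp_rot: [0.969, -0.247, 0.001, -0.001]
force: [-0.5, -0.3, -0.7]
grip_width: 62.0
t: 45.42
eef_pos: [419.2, 158.0, 341.0]
tcp_rot: [1.0, 0.008, 0.0, -0.0]
force: [-0.3, 0.3, -0.4]
grip_width: 62.1
at [419.2 158.  341. ] yaw 1.0 tilt [ 0. -0. -1.] -> d [0.1847 0.038  0.0011] twist -0.2
```

```bash

python3 -m inch '[{"dx":0.035,"dy":0.01,"dz":0,"twist":0,"gripper":0.5},{"dx":0.07,"dy":0.02,"dz":0,"twist":0,"gripper":0.5},{"dx":0.105,"dy":0.03,"dz":0,"twist":0,"gripper":0.5},{"dx":0.14,"dy":0.038,"dz":0,"twist":0,"gripper":0.5},{"dx":0.165,"dy":0.038,"dz":0,"twist":0,"gripper":0.5},{"dx":0.18,"dy":0.038,"dz":0.005,"twist":0,"gripper":0.5},{"dx":0.185,"dy":0.038,"dz":0.015,"twist":0,"gripper":0.5},{"dx":0.185,"dy":0.038,"dz":0.03,"twist":0,"gripper":0.5}]'
python3 -m inch '[{"dx":0,"dy":0,"dz":0.004,"twist":0,"gripper":0.5},{"dx":0,"dy":0,"dz":0.008,"twist":0,"gripper":0.5},{"dx":0,"dy":0,"dz":0.012,"twist":0,"gripper":0.5},{"dx":0,"dy":0,"dz":0.012,"twist":0,"gripper":0.5},{"dx":0,"dy":0,"dz":0.012,"twist":0,"gripper":0.5},{"dx":0,"dy":0,"dz":0.012,"twist":0,"gripper":0.5},{"dx":0,"dy":0,"dz":0.012,"twist":0,"gripper":0.5},{"dx":0,"dy":0,"dz":0.012,"twist":0,"gripper":0.5}]' 3
python3 -c "
from h import *
to(604.5,123,249.5,1.2)"
```

```text
t: 46.08
eef_pos: [606.4, 123.1, 310.5]
tcp_rot: [1.0, 0.008, 0.001, -0.0]
force: [-0.4, -0.0, -1.0]
grip_width: 62.1
t: 46.75
eef_pos: [605.2, 123.4, 299.2]
tcp_rot: [1.0, 0.009, 0.001, -0.0]
force: [0.0, -0.2, -0.8]
grip_width: 62.3
at [605.2 123.4 299.2] yaw 1.0 tilt [ 0.001 -0.    -1.   ] -> d [-0.0008  0.0004  0.0497] twist -0.2
```

```bash

python3 -m inch '[{"dx":0,"dy":0,"dz":0.004,"twist":0,"gripper":0.5},{"dx":0,"dy":0,"dz":0.008,"twist":0,"gripper":0.5},{"dx":0,"dy":0,"dz":0.012,"twist":0,"gripper":0.5},{"dx":0,"dy":0,"dz":0.015,"twist":0,"gripper":0.5},{"dx":0,"dy":0,"dz":0.018,"twist":0,"gripper":0.5},{"dx":0,"dy":0,"dz":0.021,"twist":0,"gripper":0.5},{"dx":0,"dy":0,"dz":0.024,"twist":0,"gripper":0.5},{"dx":0,"dy":0,"dz":0.028,"twist":0,"gripper":0.5}]' 3
python3 -m inch '[{"dx":0,"dy":0,"dz":0.004,"twist":0,"gripper":0.5},{"dx":0,"dy":0,"dz":0.008,"twist":0,"gripper":0.5},{"dx":0,"dy":0,"dz":0.012,"twist":0,"gripper":0.5},{"dx":0,"dy":0,"dz":0.015,"twist":0,"gripper":0.5},{"dx":0,"dy":0,"dz":0.018,"twist":0,"gripper":0.5},{"dx":0,"dy":0,"dz":0.02,"twist":0,"gripper":0.5},{"dx":0,"dy":0,"dz":0.021,"twist":0,"gripper":0.5},{"dx":0,"dy":0,"dz":0.021,"twist":0,"gripper":0.5}]' 3
python3 -m inch '[{"dx":0,"dy":0,"dz":0,"twist":0,"gripper":0.5},{"dx":0,"dy":0,"dz":0,"twist":0,"gripper":0.8},{"dx":0,"dy":0,"dz":0,"twist":0,"gripper":0.86},{"dx":0,"dy":0,"dz":0,"twist":0,"gripper":0.86},{"dx":0,"dy":0,"dz":0,"twist":0,"gripper":0.86},{"dx":0,"dy":0,"dz":0,"twist":0,"gripper":0.86},{"dx":0,"dy":0,"dz":0,"twist":0,"gripper":0.86},{"dx":0,"dy":0,"dz":0,"twist":0,"gripper":0.86}]' 3
python3 -m inch '[{"dx":0,"dy":0,"dz":-0.02,"twist":0,"gripper":0.86},{"dx":0,"dy":0,"dz":-0.05,"twist":0,"gripper":0.86},{"dx":0,"dy":0,"dz":-0.08,"twist":0,"gripper":0.86},{"dx":0,"dy":0,"dz":-0.11,"twist":0,"gripper":0.86},{"dx":0,"dy":0,"dz":-0.11,"twist":0,"gripper":0.86},{"dx":0,"dy":0,"dz":-0.11,"twist":0,"gripper":0.86},{"dx":0,"dy":0,"dz":-0.11,"twist":0,"gripper":0.86},{"dx":0,"dy":0,"dz":-0.11,"twist":0,"gripper":0.86}]' 6
python3 -c "
from h import *
b,db=shot('top');W=world('top',db)
G=W[176:200,322:342].reshape(-1,3);c=b[176:200,322:342].reshape(-1,3).max(1)
G=G[(c<60)&(G[:,2]>285)&(G[:,2]<320)];print('knob',len(G),G.mean(0),G.min(0),G.max(0))
G=G[G[:,2]>298];print(len(G),G.mean(0))
a,da=shot('scene');W=world('scene',da);u0,v0=pix('scene',np.array([607,-70,280]));print(u0,v0)
u,v=int(u0),int(v0);S=W[v-25:v+25,u-15:u+15];cc=a[v-25:v+25,u-15:u+15].max(2)
S=S[(cc<70)&(S[...,2]>245)&(S[...,2]<330)];print('scene knob',len(S),S.mean(0),S.min(0),S.max(0))
u,v=pix('scene',np.array([604,20,260]));u,v=int(u),int(v)
cv2.imwrite('pics/a12.png',cv2.resize(a[v-60:v+60,u-80:u+80,::-1],None,fx=4,fy=4,interpolation=cv2.INTER_NEAREST))
to(607,-70.5,360,1.2)
"
```

```text
t: 47.42
eef_pos: [605.2, 123.3, 270.6]
tcp_rot: [1.0, 0.009, 0.0, 0.0]
force: [0.1, 0.4, 0.8]
grip_width: 61.4
t: 48.08
eef_pos: [604.9, 123.4, 249.2]
tcp_rot: [1.0, 0.009, -0.0, -0.0]
force: [0.9, 0.3, -0.7]
grip_width: 61.9
t: 48.75
eef_pos: [605.1, 123.3, 249.6]
tcp_rot: [1.0, 0.009, 0.0, -0.0]
force: [-0.3, -0.1, 0.6]
grip_width: 74.5
t: 49.42
eef_pos: [604.4, 123.3, 357.7]
tcp_rot: [1.0, 0.009, -0.001, 0.0]
force: [0.7, 0.2, 0.3]
grip_width: 74.7
knob 41 [605.85161351 -71.02851465 296.60846129] [593.01580811 -78.78187801 289.24479183] [623.80633192 -63.75844457 303.24645606]
15 [605.14429471 -71.18546912 299.65023513]
293.4406058099076 187.49611273319053
scene knob 159 [615.74873015 -71.53727506 278.93564741] [592.61139997 -80.30024317 249.18300401] [625.32949948 -64.99340349 300.8808796 ]
at [604.4 123.3 357.6] yaw 1.0 tilt [-0.003  0.    -1.   ] -> d [-0.0009  0.1938 -0.0023] twist -0.2
```

View pics/a12.png

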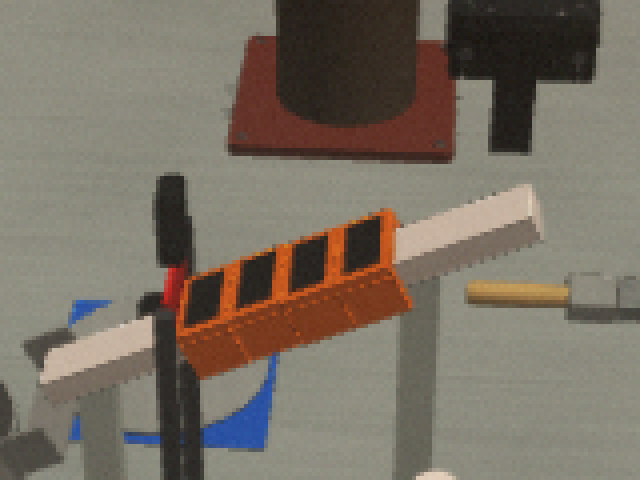

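All four clips are lined up, patches up, at (205,297), (258,277), (310,260) and (365,245), against the shut gate. The gate knob (170,220) measures about (608,-71.5,275). Now grip it and raise the gate.

```bash

python3 -m inch '[{"dx":0,"dy":0.04,"dz":0,"twist":0,"gripper":0.65},{"dx":0,"dy":0.08,"dz":0,"twist":0,"gripper":0.65},{"dx":0,"dy":0.12,"dz":0,"twist":0,"gripper":0.65},{"dx":0,"dy":0.15,"dz":0,"twist":0,"gripper":0.65},{"dx":0,"dy":0.18,"dz":0,"twist":0,"gripper":0.65},{"dx":0,"dy":0.195,"dz":0,"twist":0,"gripper":0.65},{"dx":0,"dy":0.195,"dz":0,"twist":0,"gripper":0.65},{"dx":0,"dy":0.195,"dz":0,"twist":0,"gripper":0.65}]' 30
python3 -m inch '[{"dx":0,"dy":0,"dz":0.01,"twist":0,"gripper":0.65},{"dx":0,"dy":0,"dz":0.02,"twist":0,"gripper":0.65},{"dx":0,"dy":0,"dz":0.03,"twist":0,"gripper":0.65},{"dx":0,"dy":0,"dz":0.03,"twist":0,"gripper":0.65},{"dx":0,"dy":0,"dz":0.03,"twist":0,"gripper":0.65},{"dx":0,"dy":0,"dz":0.03,"twist":0,"gripper":0.65},{"dx":0,"dy":0,"dz":0.03,"twist":0,"gripper":0.65},{"dx":0,"dy":0,"dz":0.03,"twist":0,"gripper":0.65}]'
python3 -c "
from h import *
to(607.5,-71.5,262,1.2)"
```

```text
t: 50.18
eef_pos: [608.3, -71.8, 358.7]
tcp_rot: [1.0, 0.008, -0.001, -0.001]
force: [-0.2, 0.8, -1.2]
grip_width: 57.0
t: 50.85
eef_pos: [608.9, -71.6, 330.2]
tcp_rot: [1.0, 0.009, 0.001, 0.0]
force: [0.1, 0.0, -0.1]
grip_width: 56.6
at [608.9 -71.6 330.2] yaw 1.0 tilt [ 0.001  0.    -1.   ] -> d [-0.0014 -0.0001  0.0682] twist -0.2
```

```bash

python3 -m inch '[{"dx":-0.001,"dy":0,"dz":0.015,"twist":0,"gripper":0.65},{"dx":-0.001,"dy":0,"dz":0.03,"twist":0,"gripper":0.65},{"dx":-0.001,"dy":0,"dz":0.045,"twist":0,"gripper":0.65},{"dx":-0.001,"dy":0,"dz":0.058,"twist":0,"gripper":0.65},{"dx":-0.001,"dy":0,"dz":0.066,"twist":0,"gripper":0.65},{"dx":-0.001,"dy":0,"dz":0.067,"twist":0,"gripper":0.65},{"dx":-0.001,"dy":0,"dz":0.067,"twist":0,"gripper":0.2},{"dx":-0.001,"dy":0,"dz":0.067,"twist":0,"gripper":0.2}]' 30
python3 -m inch '[{"dx":0,"dy":0,"dz":0,"twist":0,"gripper":0.2},{"dx":0,"dy":0,"dz":0,"twist":0,"gripper":0.2},{"dx":0,"dy":0,"dz":0,"twist":0,"gripper":0.2},{"dx":0,"dy":0,"dz":0,"twist":0,"gripper":0.2},{"dx":0,"dy":0,"dz":0,"twist":0,"gripper":0.2},{"dx":0,"dy":0,"dz":0,"twist":0,"gripper":0.2},{"dx":0,"dy":0,"dz":0,"twist":0,"gripper":0.2},{"dx":0,"dy":0,"dz":0,"twist":0,"gripper":0.2}]' 30
python3 -c "
from h import *
to(607.5,-71.5,262,1.2)"
```

```text
t: 51.52
eef_pos: [608.0, -71.8, 263.5]
tcp_rot: [1.0, 0.009, 0.001, 0.0]
force: [0.2, 0.5, -0.0]
grip_width: 49.8
t: 52.18
eef_pos: [606.0, -71.8, 263.1]
tcp_rot: [1.0, 0.009, -0.002, 0.0]
force: [-7.2, -1.4, 4.6]
grip_width: 29.7
at [606.  -71.8 263.1] yaw 1.0 tilt [-0.003  0.    -1.   ] -> d [ 0.0015 -0.0003  0.0011] twist -0.2
```

```bash

python3 -m inch '[{"dx":-0.002,"dy":0,"dz":-0.012,"twist":0,"gripper":0.2},{"dx":-0.002,"dy":0,"dz":-0.024,"twist":0,"gripper":0.2},{"dx":-0.002,"dy":0,"dz":-0.036,"twist":0,"gripper":0.2},{"dx":-0.002,"dy":0,"dz":-0.044,"twist":0,"gripper":0.2},{"dx":-0.002,"dy":0,"dz":-0.047,"twist":0,"gripper":0.2},{"dx":-0.002,"dy":0,"dz":-0.047,"twist":0,"gripper":0.2},{"dx":-0.002,"dy":0,"dz":-0.047,"twist":0,"gripper":0.2},{"dx":-0.002,"dy":0,"dz":-0.047,"twist":0,"gripper":0.2}]' 30
for i in 1 2; do python3 -m inch '[{"dx":0,"dy":0,"dz":0,"twist":0,"gripper":0.2},{"dx":0,"dy":0,"dz":0,"twist":0,"gripper":0.2},{"dx":0,"dy":0,"dz":0,"twist":0,"gripper":0.2},{"dx":0,"dy":0,"dz":0,"twist":0,"gripper":0.2},{"dx":0,"dy":0,"dz":0,"twist":0,"gripper":0.2},{"dx":0,"dy":0,"dz":0,"twist":0,"gripper":0.2},{"dx":0,"dy":0,"dz":0,"twist":0,"gripper":0.2},{"dx":0,"dy":0,"dz":0,"twist":0,"gripper":0.2}]'; done
python3 -c "
from h import *
b,db=shot('top','t13');a,da=shot('scene','s13')
cv2.imwrite('pics/a13.png',np.hstack([cv2.resize(b[160:240,300:420,::-1],None,fx=3.3,fy=3.3),cv2.resize(a[170:290,180:300,::-1],(264,264))]))
for n,im,d in(('top',b,db),('scene',a,da)):
    W=world(n,d);h=cv2.cvtColor(im,cv2.COLOR_RGB2HSV);m=((h[...,0]>4)&(h[...,0]<17)&(h[...,1]>150)&(h[...,2]>60)&(W[...,2]<300)&(W[...,2]>-5)&(W[...,0]>300)).astype(np.uint8)
    k,l,st,c=cv2.connectedComponentsWithStats(m)
    for i in range(1,k):
        if st[i,4]>8: print(n,c[i].round(),st[i,4],np.median(W[l==i],0).round())
"
```

```text
t: 52.85
eef_pos: [605.8, -71.8, 310.1]
tcp_rot: [1.0, 0.009, 0.001, 0.0]
force: [1.7, -0.5, 2.6]
grip_width: 29.8
t: 53.52
eef_pos: [605.8, -71.7, 309.6]
tcp_rot: [1.0, 0.009, 0.0, 0.0]
force: [3.7, -1.2, 1.3]
grip_width: 30.0
t: 54.18
eef_pos: [605.8, -71.8, 309.6]
tcp_rot: [1.0, 0.009, 0.0, 0.0]
force: [5.4, -0.7, -0.4]
grip_width: 29.7
top [383. 197.] 363 [ 607. -264.   42.]
top [205. 201.] 101 [629. 385.  90.]
scene [228. 251.] 377 [ 591. -242.   52.]
scene [106. 240.] 12 [ 589. -607.   65.]
scene [110. 244.] 15 [ 578. -609.   39.]
scene [ 99. 256.] 11 [ 649. -602.   60.]
scene [ 94. 275.] 172 [ 709. -598.   36.]
scene [479. 269.] 168 [654. 395.  90.]
scene [ 93. 270.] 9 [ 700. -596.   59.]
scene [ 51. 275.] 26 [ 733. -686.   62.]
scene [ 65. 281.] 183 [ 730. -662.   41.]
scene [ 66. 273.] 11 [ 728. -648.   70.]
scene [ 78. 283.] 15 [ 727. -629.   35.]
scene [455. 369.] 13 [908. 306.  25.]
scene [461. 383.] 24 [932. 318.  15.]
```

View pics/a13.png

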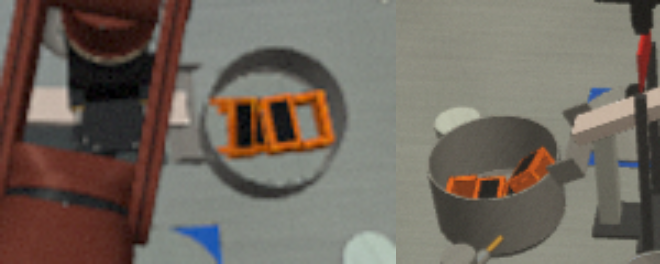

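The right crop shows the clips in the bowl. One at (530,170) leans against the spout-side wall, and the rail is empty. Now shut the gate and check the pile's height.

```bash

python3 -m inch '[{"dx":0,"dy":0,"dz":0.01,"twist":0,"gripper":0.2},{"dx":0,"dy":0,"dz":0.02,"twist":0,"gripper":0.2},{"dx":0,"dy":0,"dz":0.03,"twist":0,"gripper":0.2},{"dx":0,"dy":0,"dz":0.04,"twist":0,"gripper":0.2},{"dx":0,"dy":0,"dz":0.046,"twist":0,"gripper":0.2},{"dx":0,"dy":0,"dz":0.048,"twist":0,"gripper":0.2},{"dx":0,"dy":0,"dz":0.049,"twist":0,"gripper":0.2},{"dx":0,"dy":0,"dz":0.049,"twist":0,"gripper":0.2}]' 30
python3 -c "
from h import *
s=ctrl.state();print(s['force'])
to(607,-71.5,262)
b,db=shot('top');a,da=shot('scene')
for n,im,d in(('top',b,db),('scene',a,da)):
    W=world(n,d);h=cv2.cvtColor(im,cv2.COLOR_RGB2HSV);m=((h[...,0]>4)&(h[...,0]<17)&(h[...,1]>150)&(h[...,2]>60)&(W[...,2]<300)&(W[...,2]>-5)&(np.hypot(W[...,0]-609,W[...,1]+263)<90))
    P=W[m];print(n,np.percentile(P[:,2],[5,50,95,100]).round(),P.min(0).round(),P.max(0).round());i=np.argsort(P[:,2])[-6:];print(P[i].round())
"
```

```text
t: 54.95
eef_pos: [605.9, -71.7, 261.3]
tcp_rot: [1.0, 0.009, 0.001, 0.0]
force: [1.5, -0.4, 9.7]
grip_width: 29.7
[ 1.54254049 -0.39175345  9.73876684]
at [605.9 -71.7 261.3] yaw 1.0 tilt [ 0.001  0.    -1.   ] -> d [ 0.0011 -0.0001 -0.0007] twist None
top [ 17.  42.  94. 106.] [ 575. -340.    1.] [ 646. -196.  106.]
[[ 606. -211.   97.]
 [ 617. -212.   98.]
 [ 616. -215.   98.]
 [ 620. -215.  100.]
 [ 627. -216.  101.]
 [ 622. -211.  106.]]
scene [ 24.  51.  95. 101.] [ 541. -337.    6.] [ 638. -200.  101.]
[[ 631. -221.   98.]
 [ 631. -218.   98.]
 [ 627. -216.   98.]
 [ 627. -214.   98.]
 [ 625. -217.  100.]
 [ 630. -218.  101.]]
```

```bash

python3 -m inch '[{"dx":0,"dy":0,"dz":0,"twist":0,"gripper":0.65},{"dx":0,"dy":0,"dz":0,"twist":0,"gripper":0.65},{"dx":0,"dy":0,"dz":0,"twist":0,"gripper":0.65},{"dx":0,"dy":0,"dz":0,"twist":0,"gripper":0.65},{"dx":0,"dy":0,"dz":0,"twist":0,"gripper":0.65},{"dx":0,"dy":0,"dz":-0.03,"twist":0,"gripper":0.65},{"dx":0,"dy":0,"dz":-0.07,"twist":0,"gripper":0.65},{"dx":0,"dy":0,"dz":-0.1,"twist":0,"gripper":0.65}]' 30
python3 -c "
from h import *
b,db=shot('top','t14');a,da=shot('scene','s14')
l=cv2.resize(b[165:230,350:415,::-1],(520,520),interpolation=cv2.INTER_CUBIC)[:, :400];l=cv2.resize(b[170:225,355:410,::-1],(395,395),interpolation=cv2.INTER_CUBIC)
r=cv2.resize(a[205:295,180:270,::-1],(395,395),interpolation=cv2.INTER_CUBIC)
cv2.imwrite('pics/a14.png',np.hstack([l,r]))
W=world('top',db);Z=W[170:225:2,355:410:2,2];h=cv2.cvtColor(b,cv2.COLOR_RGB2HSV)
print(Z.round().astype(int)[6:22])
to(609,-215,180)
"
```

```text
t: 55.72
eef_pos: [605.2, -71.6, 362.0]
tcp_rot: [1.0, 0.009, -0.0, -0.0]
force: [1.2, 0.2, 0.7]
grip_width: 56.3
[[ 116  112    0   -4   -2  103   57   26   17   13    5    2    5    6
     4    6    4   14   29   41   53   75   88    2    0    3    3    7]
 [ 112  114    4    4    3   74   18    5   -1   -4    1    3    4    9
     0    4    5    0    4   23   35   52   76   90    1    2   -1    3]
 [ 118  113    0    1  102   13   10    6    5   10   -2    4    7    4
     9    3   13    8    2   10   14   47   61   77  101    1   -4    2]
 [ 157  108   -2    2   35   -3    2   10   11    5    8   14    0    6
     6   39   40   49   41   38   41   40   44   75   94    2    3    7]
 [ 153  104    5    3   76   78   91  103  102   91   76   36   42   40
    48   44   38   34   32   23   29   39   27   58   84    2    6   -1]
 [ 156  114    0   77    0   25   39   98   98   83   85   45   45   41
    41   44   41   -6    6    8   27   45   21   48   79   -4   -4   -4]
 [ 157  112   -3   97    3    9    8   99   98   91   80   35    5   40
  1675   37   44    6    7    5   24   39   
[... 735 characters left out ...]
 8    0    0    3]
 [ 118  114  109   16   61   98    4   32   36   35   28   27    5   15
    13    5   15    1    2    9    1    4    9  101    3    1    9    3]
 [ 129  127  123  121   40   70   96    6    2    7    5    3    7    5
     9    6    3    9    3    2    6    0   67   11   -6    3    3    8]
 [   4   -4    2   -1   16   49   77   96    4    4    7    5    6    6
     9    6    1   -5   -1    6   -1   13    2    1   10    2    1    1]
 [  -1   -1    3    3    4 1675   52   74   99   96    8   -1    2    3
    12    3    2   12    8    0  103    3    2    6    4    5    1   -1]]
at [607.7 -72.2 367.7] yaw 1.0 tilt [ 0.01   0.003 -1.   ] -> d [-0.0033  0.1423  0.1881] twist None
```

View pics/a14.png

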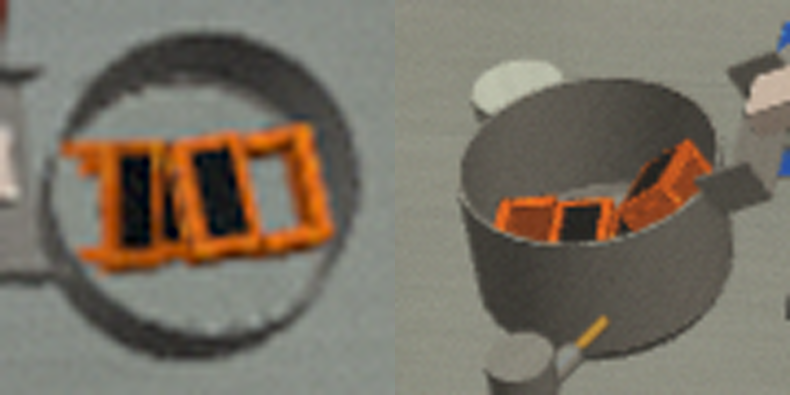

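The last picture shows three clips low in the bowl. One is tilted on the spout side (left view (130,200)), with its edge at z≈100, above the lid plug's 94. I'll grip it by its legs, bring it inward and let it settle flatter.

```bash

python3 -c "
from h import *
print(ray('top',370.5,189.5,88),ray('top',371,207.2,80))
b=cv2.imread('pics/t14.png')[:,:,::-1]
c=ray('top',370.5,198.3,87);print(c)
to(607,-216,180,1)
"
python3 -m inch '[{"dx":0,"dy":0.04,"dz":0,"twist":0,"gripper":0.83},{"dx":0,"dy":0.08,"dz":0,"twist":0,"gripper":0.83},{"dx":0,"dy":0.12,"dz":0,"twist":0,"gripper":0.83},{"dx":0,"dy":0.142,"dz":0,"twist":0,"gripper":0.83},{"dx":0,"dy":0.142,"dz":0.03,"twist":0,"gripper":0.83},{"dx":0,"dy":0.142,"dz":0.07,"twist":0,"gripper":0.83},{"dx":0,"dy":0.142,"dz":0.11,"twist":0,"gripper":0.83},{"dx":0,"dy":0.142,"dz":0.15,"twist":0,"gripper":0.83}]' 6
python3 -m inch '[{"dx":0,"dy":0,"dz":0.03,"twist":0,"gripper":0.83},{"dx":0,"dy":0,"dz":0.06,"twist":0,"gripper":0.83},{"dx":0,"dy":0,"dz":0.07,"twist":0,"gripper":0.83},{"dx":0,"dy":0,"dz":0.07,"twist":0,"gripper":0.83},{"dx":0,"dy":0,"dz":0.07,"twist":0,"gripper":0.83},{"dx":0,"dy":0,"dz":0.07,"twist":0,"gripper":0.83},{"dx":0,"dy":0,"dz":0.07,"twist":0,"gripper":0.83},{"dx":0,"dy":0,"dz":0.07,"twist":0,"gripper":0.83}]'
python3 -c "
from h import *
to(607,-216,70,1)"
```

```text
[ 631.79541648 -219.57503378   88.        ] [ 567.25016384 -216.33142951   80.        ]
[ 599.06500939 -216.6850841    87.        ]
at [607.7 -72.2 367.7] yaw 1.0 tilt [ 0.01   0.003 -1.   ] -> d [-0.0053  0.1432  0.1881] twist 0.0
t: 56.48
eef_pos: [607.5, -213.8, 208.1]
tcp_rot: [1.0, 0.009, -0.0, -0.0]
force: [0.3, 0.3, 0.4]
grip_width: 71.8
t: 57.15
eef_pos: [609.5, -214.3, 143.1]
tcp_rot: [1.0, 0.009, 0.002, 0.001]
force: [0.2, 0.1, 0.6]
grip_width: 72.2
at [ 609.5 -214.3  143.1] yaw 1.0 tilt [ 0.004  0.002 -1.   ] -> d [-0.0027  0.0015  0.0731] twist 0.0
```

```bash

python3 -m inch '[{"dx":-0.008,"dy":0,"dz":0,"twist":0,"gripper":0},{"dx":-0.008,"dy":0,"dz":0,"twist":0,"gripper":0},{"dx":-0.008,"dy":0,"dz":0,"twist":0,"gripper":0},{"dx":-0.008,"dy":0,"dz":0,"twist":0,"gripper":0},{"dx":-0.008,"dy":0,"dz":0,"twist":0,"gripper":0},{"dx":-0.008,"dy":0,"dz":0.01,"twist":0,"gripper":0},{"dx":-0.008,"dy":0,"dz":0.02,"twist":0,"gripper":0},{"dx":-0.008,"dy":0,"dz":0.032,"twist":0,"gripper":0}]' 10
python3 -m inch '[{"dx":0,"dy":0,"dz":0.003,"twist":0,"gripper":0},{"dx":0,"dy":0,"dz":0.006,"twist":0,"gripper":0},{"dx":0,"dy":0,"dz":0.009,"twist":0,"gripper":0},{"dx":0,"dy":0,"dz":0.012,"twist":0,"gripper":0},{"dx":0,"dy":0,"dz":0.015,"twist":0,"gripper":0},{"dx":0,"dy":0,"dz":0.018,"twist":0,"gripper":0},{"dx":0,"dy":0,"dz":0.018,"twist":0,"gripper":0},{"dx":0,"dy":0,"dz":0.018,"twist":0,"gripper":0}]'
python3 -c "
from h import *
print(ctrl.state()['force'],ctrl.state()['grip_width']);to(600,-214,80,1)"
```

```text
t: 57.82
eef_pos: [600.2, -213.8, 107.5]
tcp_rot: [1.0, 0.009, 0.0, 0.0]
force: [0.0, 0.1, 0.2]
grip_width: 27.0
t: 58.48
eef_pos: [600.9, -213.8, 91.4]
tcp_rot: [1.0, 0.009, 0.001, 0.0]
force: [1.0, 0.9, 3.4]
grip_width: 0.5
[0.96280153 0.87593951 3.3651974 ] 0.49189276819113803
at [ 600.9 -213.8   91.4] yaw 1.0 tilt [ 0.002  0.    -1.   ] -> d [-0.0009  0.0002  0.0114] twist 0.0
```

```bash

python3 -m inch '[{"dx":0,"dy":0,"dz":0.002,"twist":0,"gripper":0},{"dx":0,"dy":0,"dz":0.004,"twist":0,"gripper":0},{"dx":0,"dy":0,"dz":0.006,"twist":0,"gripper":0},{"dx":0,"dy":0,"dz":0.008,"twist":0,"gripper":0},{"dx":0,"dy":0,"dz":0.01,"twist":0,"gripper":0},{"dx":0,"dy":0,"dz":0.012,"twist":0,"gripper":0},{"dx":0,"dy":0,"dz":0.012,"twist":0,"gripper":0},{"dx":0,"dy":0,"dz":0.012,"twist":0,"gripper":0}]'
python3 -c "
from h import *
print(ctrl.state()['force']);to(600,-214,80,1)
b,db=shot('top','t15');a,da=shot('scene','s15')
W=world('scene',da);h=cv2.cvtColor(a,cv2.COLOR_RGB2HSV);m=((h[...,0]>4)&(h[...,0]<17)&(h[...,1]>150)&(h[...,2]>60)&(W[...,2]<300)&(np.hypot(W[...,0]-609,W[...,1]+263)<90))
P=W[m];print(np.percentile(P[:,2],[5,50,95,98,100]).round(),P[np.argsort(P[:,2])[-5:]].round())
"
```

```text
t: 59.15
eef_pos: [603.6, -213.8, 86.0]
tcp_rot: [1.0, 0.009, 0.004, 0.001]
force: [-7.2, 9.4, 33.5]
grip_width: 0.4
[-7.20876809  9.37001941 33.50538368]
at [ 603.6 -213.8   86. ] yaw 1.1 tilt [ 0.007  0.002 -1.   ] -> d [-0.0037  0.0002  0.006 ] twist 0.1
[19. 42. 87. 90. 91.] [[ 626. -215.   90.]
 [ 630. -217.   90.]
 [ 626. -212.   90.]
 [ 622. -213.   91.]
 [ 631. -214.   91.]]
```

```bash

python3 -m inch '[{"dx":0,"dy":0,"dz":-0.006,"twist":0,"gripper":0},{"dx":0,"dy":0,"dz":-0.012,"twist":0,"gripper":0},{"dx":0,"dy":0,"dz":-0.03,"twist":0,"gripper":0},{"dx":0,"dy":0,"dz":-0.06,"twist":0,"gripper":0},{"dx":0,"dy":0,"dz":-0.1,"twist":0,"gripper":0},{"dx":0,"dy":0,"dz":-0.1,"twist":0,"gripper":0},{"dx":0,"dy":0,"dz":-0.1,"twist":0,"gripper":0},{"dx":0,"dy":0,"dz":-0.1,"twist":0,"gripper":0}]'
python3 -c "
from h import *
to(600,-214,80,1)
for n in('scene','top'):
    a,da=shot(n,n+'16')
    W=world(n,da);h=cv2.cvtColor(a,cv2.COLOR_RGB2HSV);m=((h[...,0]>4)&(h[...,0]<17)&(h[...,1]>150)&(h[...,2]>60)&(W[...,2]<300)&(np.hypot(W[...,0]-609,W[...,1]+263)<90))
    P=W[m];print(n,np.percentile(P[:,2],[5,50,95,98,100]).round(),P[np.argsort(P[:,2])[-7:]].round())
    if n=='scene':
        for y in range(-200,-300,-6):
            Q=P[abs(P[:,1]-y)<3];print(y,len(Q),Q[:,2].max().round() if len(Q) else '',Q[:,2].min().round() if len(Q) else '')
"
```

```text
t: 59.92
eef_pos: [599.7, -213.8, 177.9]
tcp_rot: [1.0, 0.009, -0.0, -0.0]
force: [-0.6, -0.0, -0.9]
grip_width: 0.9
at [ 599.7 -213.8  177.9] yaw 1.0 tilt [-0.001 -0.    -1.   ] -> d [0.0004 0.0002 0.0979] twist 0.0
scene [ 23.  46.  91.  94. 103.] [[ 635. -218.   95.]
 [ 632. -219.   95.]
 [ 624. -220.   96.]
 [ 621. -221.   96.]
 [ 634. -221.   97.]
 [ 679. -235.  102.]
 [ 655. -202.  103.]]
-200 4 103.0 71.0
-206 12 83.0 58.0
-212 35 92.0 51.0
-218 67 97.0 45.0
-224 33 92.0 45.0
-230 15 89.0 51.0
-236 9 102.0 68.0
-242 7 75.0 68.0
-248 1 69.0 69.0
-254 0  
-260 18 44.0 31.0
-266 13 45.0 33.0
-272 2 43.0 41.0
-278 2 41.0 38.0
-284 3 43.0 41.0
-290 16 44.0 39.0
-296 7 43.0 38.0
top [17. 38. 46. 46. 48.] [[ 610. -326.   44.]
 [ 587. -323.   45.]
 [ 586. -331.   45.]
 [ 587. -316.   46.]
 [ 602. -325.   46.]
 [ 590. -323.   46.]
 [ 587. -311.   48.]]
```

```bash

python3 -m inch '[{"dx":0.004,"dy":-0.011,"dz":0.02,"twist":0,"gripper":0},{"dx":0.004,"dy":-0.011,"dz":0.04,"twist":0,"gripper":0},{"dx":0.004,"dy":-0.011,"dz":0.055,"twist":0,"gripper":0},{"dx":0.004,"dy":-0.011,"dz":0.065,"twist":0,"gripper":0},{"dx":0.004,"dy":-0.011,"dz":0.075,"twist":0,"gripper":0},{"dx":0.004,"dy":-0.011,"dz":0.082,"twist":0,"gripper":0},{"dx":0.004,"dy":-0.011,"dz":0.088,"twist":0,"gripper":0},{"dx":0.004,"dy":-0.011,"dz":0.092,"twist":0,"gripper":0}]'
python3 -c "
from h import *
print(ctrl.state()['force']);to(600,-214,80,1)"
python3 -m inch '[{"dx":0,"dy":0.005,"dz":0,"twist":0,"gripper":0},{"dx":0,"dy":0.01,"dz":0,"twist":0,"gripper":0},{"dx":0,"dy":0.015,"dz":0,"twist":0,"gripper":0},{"dx":0,"dy":0.02,"dz":0,"twist":0,"gripper":0},{"dx":0,"dy":0.025,"dz":0,"twist":0,"gripper":0},{"dx":0,"dy":0.03,"dz":0,"twist":0,"gripper":0},{"dx":0,"dy":0.033,"dz":0,"twist":0,"gripper":0},{"dx":0,"dy":0.035,"dz":0,"twist":0,"gripper":0}]'
python3 -c "
from h import *
print(ctrl.state()['force']);to(600,-214,80,1)
for n in('scene',):
    a,da=shot(n,n+'17')
    W=world(n,da);h=cv2.cvtColor(a,cv2.COLOR_RGB2HSV);m=((h[...,0]>4)&(h[...,0]<17)&(h[...,1]>150)&(h[...,2]>60)&(W[...,2]<300)&(np.hypot(W[...,0]-609,W[...,1]+263)<77))
    P=W[m];print(n,np.percentile(P[:,2],[5,50,95,98,100]).round(),P[np.argsort(P[:,2])[-7:]].round())
    for y in range(-190,-330,-8):
            Q=P[abs(P[:,1]-y)<4];print(y,len(Q),Q[:,2].max().round() if len(Q) else '',Q[:,2].min().round() if len(Q) else '')
"
```

```text
t: 60.68
eef_pos: [603.9, -202.8, 86.0]
tcp_rot: [1.0, 0.009, -0.0, -0.0]
force: [0.4, 0.8, 0.1]
grip_width: 0.5
[0.36387321 0.80310909 0.11002817]
at [ 603.9 -202.8   86. ] yaw 1.0 tilt [-0. -0. -1.] -> d [-0.0041  0.0111  0.006 ] twist 0.0
t: 61.35
eef_pos: [604.6, -238.5, 86.7]
tcp_rot: [1.0, 0.009, 0.0, 0.0]
force: [0.2, -0.0, -0.8]
grip_width: 0.7
[ 0.15444609 -0.01067931 -0.78695056]
at [ 604.6 -238.5   86.7] yaw 1.0 tilt [ 0.  0. -1.] -> d [-0.0041 -0.0245  0.0067] twist 0.0
scene [ 21.  42.  79.  80. 100.] [[ 595. -228.   80.]
 [ 583. -226.   80.]
 [ 587. -225.   80.]
 [ 629. -232.   81.]
 [ 612. -227.   81.]
 [ 605. -229.   82.]
 [ 677. -236.  100.]]
-190 0  
-198 2 72.0 72.0
-206 11 77.0 58.0
-214 27 79.0 53.0
-222 62 80.0 42.0
-230 50 82.0 38.0
-238 3 100.0 69.0
-246 2 44.0 42.0
-254 26 45.0 26.0
-262 22 43.0 37.0
-270 4 44.0 40.0
-278 3 41.0 39.0
-286 11 45.0 38.0
-294 15 44.0 39.0
-302 22 43.0 14.0
-310 26 41.0 10.0
-318 26 43.0 17.0
-326 31 44.0 16.0
```

The pile now tops out at about 81 mm, below the plug. Lift clear, move aside and re-measure the lid.

```bash

python3 -m inch '[{"dx":0,"dy":0,"dz":-0.04,"twist":0,"gripper":0.3},{"dx":0,"dy":0,"dz":-0.08,"twist":0,"gripper":0.65},{"dx":0,"dy":0,"dz":-0.12,"twist":0,"gripper":0.65},{"dx":-0.02,"dy":0,"dz":-0.16,"twist":0,"gripper":0.65},{"dx":-0.05,"dy":0,"dz":-0.19,"twist":0,"gripper":0.65},{"dx":-0.08,"dy":0,"dz":-0.21,"twist":0,"gripper":0.65},{"dx":-0.12,"dy":0,"dz":-0.21,"twist":0,"gripper":0.65},{"dx":-0.16,"dy":0,"dz":-0.21,"twist":0,"gripper":0.65}]' 40
python3 -m inch '[{"dx":-0.01,"dy":-0.3,"dz":0,"twist":0,"gripper":0.65},{"dx":-0.01,"dy":-0.3,"dz":0,"twist":0,"gripper":0.65},{"dx":-0.01,"dy":-0.3,"dz":0,"twist":0,"gripper":0.65},{"dx":-0.01,"dy":-0.3,"dz":0,"twist":0,"gripper":0.65},{"dx":-0.01,"dy":-0.3,"dz":0,"twist":0,"gripper":0.65},{"dx":-0.01,"dy":-0.3,"dz":0,"twist":0,"gripper":0.65},{"dx":-0.01,"dy":-0.3,"dz":0,"twist":0,"gripper":0.65},{"dx":-0.01,"dy":-0.3,"dz":0,"twist":0,"gripper":0.65}]'
python3 - <<'E'
from h import *
b,db=shot('top','t18');W=world('top',db);c=b.max(2)
m=(W[...,2]>45)&(W[...,2]<80)&(abs(W[...,0]-420)<110)&(abs(W[...,1]+115)<110)
P=W[m];T=P[P[:,2]>63];print('knob',len(P),P.mean(0).round(1),P[:,2].max(),'top',len(T),T.mean(0).round(1),np.ptp(T,0).round())
m=(W[...,2]>9)&(W[...,2]<20)&(np.hypot(W[...,0]-420,W[...,1]+115)<130)&(b[...,2].astype(int)-b[...,0]<40);Q=W[m];print('disc',len(Q),np.percentile(Q,[2,98],0).round(),Q.mean(0).round(1))
m=(W[...,2]>90)&(W[...,2]<108)&(np.hypot(W[...,0]-609,W[...,1]+263)<95);Q=W[m];print('rim',len(Q),np.percentile(Q,[1,99],0).round())
h=cv2.cvtColor(b,cv2.COLOR_RGB2HSV);m=((h[...,0]>4)&(h[...,0]<17)&(h[...,1]>150)&(h[...,2]>60)&(np.hypot(W[...,0]-609,W[...,1]+263)<90));print('pile max',np.sort(W[m][:,2])[-6:].round())
# rim ring circle fit by edge pixels: algebraic
r=Q[:,:2];A=np.c_[2*r,np.ones(len(r))];s=np.linalg.lstsq(A,(r**2).sum(1),rcond=None)[0];print('bowl',s[:2],np.sqrt(s[2]+s[0]**2+s[1]**2))
T=T if len(T) else P;to(T[:,0].mean(),T[:,1].mean(),120,1.2)
E
```

```text
t: 62.07
eef_pos: [444.1, -240.8, 298.8]
tcp_rot: [1.0, 0.01, 0.002, 0.001]
force: [-0.5, -0.8, 0.9]
grip_width: 46.0
t: 62.73
eef_pos: [428.2, 64.4, 296.9]
tcp_rot: [1.0, 0.012, 0.0, -0.001]
force: [-0.0, 0.3, -0.2]
grip_width: 56.8
knob 52 [ 420.9 -115.8   67.2] 76.33877570515881 top 44 [ 422.  -116.3   69.3] [23. 25. 13.]
disc 1273 [[ 343. -193.    9.]
 [ 498.  -40.   20.]] [ 419.5 -117.3   14.4]
rim 172 [[ 530. -341.   90.]
 [ 688. -172.  107.]]
pile max [81. 81. 82. 84. 84. 85.]
bowl [ 608.71152964 -261.49285476] 78.30282095087829
at [428.5  63.3 296.8] yaw 1.4 tilt [ 0.001 -0.002 -1.   ] -> d [-0.0109  0.1797  0.1765] twist 0.2
```

```bash

python3 -m inch '[{"dx":-0.009,"dy":0.04,"dz":0,"twist":0,"gripper":0.65},{"dx":-0.009,"dy":0.08,"dz":0,"twist":0,"gripper":0.65},{"dx":-0.009,"dy":0.12,"dz":0.02,"twist":0,"gripper":0.65},{"dx":-0.009,"dy":0.15,"dz":0.05,"twist":0,"gripper":0.65},{"dx":-0.009,"dy":0.17,"dz":0.09,"twist":0,"gripper":0.65},{"dx":-0.009,"dy":0.18,"dz":0.13,"twist":0,"gripper":0.65},{"dx":-0.009,"dy":0.18,"dz":0.16,"twist":0,"gripper":0.65},{"dx":-0.009,"dy":0.18,"dz":0.18,"twist":0,"gripper":0.65}]' 40
python3 -m inch '[{"dx":0,"dy":0,"dz":0.01,"twist":0,"gripper":0.65},{"dx":0,"dy":0,"dz":0.02,"twist":0,"gripper":0.65},{"dx":0,"dy":0,"dz":0.02,"twist":0,"gripper":0.65},{"dx":0,"dy":0,"dz":0.02,"twist":0,"gripper":0.65},{"dx":0,"dy":0,"dz":0.02,"twist":0,"gripper":0.65},{"dx":0,"dy":0,"dz":0.02,"twist":0,"gripper":0.65},{"dx":0,"dy":0,"dz":0.02,"twist":0,"gripper":0.65},{"dx":0,"dy":0,"dz":0.02,"twist":0,"gripper":0.65}]'
python3 -c "
from h import *
to(420,-116,28.5,1.2)"
```

```text
t: 63.45
eef_pos: [420.5, -122.1, 112.3]
tcp_rot: [1.0, 0.008, -0.003, -0.001]
force: [-1.1, 0.6, -0.3]
grip_width: 56.3
t: 64.12
eef_pos: [424.1, -121.2, 97.4]
tcp_rot: [1.0, 0.009, 0.001, 0.0]
force: [-0.4, 0.5, 0.7]
grip_width: 56.2
at [ 424.1 -121.2   97.4] yaw 1.1 tilt [ 0.002  0.001 -1.   ] -> d [-0.0041 -0.0053  0.0689] twist -0.1
```

```bash

python3 -m inch '[{"dx":-0.003,"dy":-0.005,"dz":0.01,"twist":0,"gripper":0.65},{"dx":-0.003,"dy":-0.005,"dz":0.025,"twist":0,"gripper":0.65},{"dx":-0.003,"dy":-0.005,"dz":0.04,"twist":0,"gripper":0.65},{"dx":-0.003,"dy":-0.005,"dz":0.055,"twist":0,"gripper":0.65},{"dx":-0.003,"dy":-0.005,"dz":0.065,"twist":0,"gripper":0.65},{"dx":-0.003,"dy":-0.005,"dz":0.069,"twist":0,"gripper":0.65},{"dx":-0.003,"dy":-0.005,"dz":0.069,"twist":0,"gripper":0.65},{"dx":-0.003,"dy":-0.005,"dz":0.069,"twist":0,"gripper":0.3}]' 40
python3 -m inch '[{"dx":0,"dy":0,"dz":0,"twist":0,"gripper":0.15},{"dx":0,"dy":0,"dz":0,"twist":0,"gripper":0},{"dx":0,"dy":0,"dz":0,"twist":0,"gripper":0},{"dx":0,"dy":0,"dz":0,"twist":0,"gripper":0},{"dx":0,"dy":0,"dz":0,"twist":0,"gripper":0},{"dx":0,"dy":0,"dz":0,"twist":0,"gripper":0},{"dx":0,"dy":0,"dz":0,"twist":0,"gripper":0},{"dx":0,"dy":0,"dz":0,"twist":0,"gripper":0}]' 40
python3 -c "
from h import *
print(ctrl.state()['force']);to(420,-116,28.5,1.2)"
python3 -m inch '[{"dx":0,"dy":0,"dz":-0.01,"twist":0,"gripper":0},{"dx":0,"dy":0,"dz":-0.03,"twist":0,"gripper":0},{"dx":0,"dy":0.01,"dz":-0.06,"twist":0,"gripper":0},{"dx":0,"dy":0.03,"dz":-0.09,"twist":0,"gripper":0},{"dx":0,"dy":0.06,"dz":-0.12,"twist":0,"gripper":0},{"dx":0,"dy":0.09,"dz":-0.14,"twist":0,"gripper":0},{"dx":0,"dy":0.12,"dz":-0.15,"twist":0,"gripper":0},{"dx":0,"dy":0.147,"dz":-0.15,"twist":0,"gripper":0}]' 40
python3 -c "
from h import *
print(ctrl.state()['force']);to(609.5,-263,180,1.2)"
```

```text
t: 64.78
eef_pos: [420.4, -116.0, 27.6]
tcp_rot: [1.0, 0.009, -0.0, -0.0]
force: [-0.1, 0.5, -0.6]
grip_width: 54.3
t: 65.45
eef_pos: [420.4, -116.2, 27.9]
tcp_rot: [1.0, 0.009, -0.0, 0.0]
force: [-2.7, 1.0, 5.8]
grip_width: 27.6
[-2.71363528  0.963421    5.83623657]
at [ 420.4 -116.2   27.9] yaw 1.0 tilt [-0.  0. -1.] -> d [-0.0004 -0.0002 -0.0006] twist -0.2
t: 66.12
eef_pos: [424.5, -265.9, 181.5]
tcp_rot: [1.0, 0.009, 0.002, 0.002]
force: [0.2, -0.6, -2.3]
grip_width: 27.2
[ 0.18528274 -0.61168533 -2.34526127]
at [ 424.5 -265.9  181.5] yaw 1.0 tilt [ 0.005  0.004 -1.   ] -> d [0.185  0.0004 0.0025] twist -0.2
```

```bash

python3 -m inch '[{"dx":0.03,"dy":0,"dz":0,"twist":0,"gripper":0},{"dx":0.06,"dy":0,"dz":0,"twist":0,"gripper":0},{"dx":0.09,"dy":0,"dz":0,"twist":0,"gripper":0},{"dx":0.12,"dy":0,"dz":0,"twist":0,"gripper":0},{"dx":0.15,"dy":0,"dz":0,"twist":0,"gripper":0},{"dx":0.173,"dy":0,"dz":0,"twist":0,"gripper":0},{"dx":0.186,"dy":0,"dz":0,"twist":0,"gripper":0},{"dx":0.186,"dy":0,"dz":0,"twist":0,"gripper":0}]' 40
python3 -m inch '[{"dx":0,"dy":0,"dz":0.01,"twist":0,"gripper":0},{"dx":0,"dy":0,"dz":0.02,"twist":0,"gripper":0},{"dx":0,"dy":0,"dz":0.03,"twist":0,"gripper":0},{"dx":0,"dy":0,"dz":0.03,"twist":0,"gripper":0},{"dx":0,"dy":0,"dz":0.03,"twist":0,"gripper":0},{"dx":0,"dy":0,"dz":0.03,"twist":0,"gripper":0},{"dx":0,"dy":0,"dz":0.03,"twist":0,"gripper":0},{"dx":0,"dy":0,"dz":0.03,"twist":0,"gripper":0}]' 40
python3 -c "
from h import *
print(ctrl.state()['force']);to(609.5,-263,118.5,1.2)"
```

```text
t: 66.78
eef_pos: [610.9, -258.9, 176.9]
tcp_rot: [1.0, 0.01, 0.0, -0.0]
force: [-0.7, -0.5, -2.2]
grip_width: 27.4
t: 67.45
eef_pos: [609.3, -260.0, 148.4]
tcp_rot: [1.0, 0.009, 0.001, 0.0]
force: [-0.7, -0.1, -2.4]
grip_width: 27.2
[-0.69789532 -0.09442822 -2.40654925]
at [ 609.3 -260.   148.4] yaw 1.0 tilt [ 0.001  0.001 -1.   ] -> d [0.0001 0.003  0.0299] twist -0.2
```

```bash

python3 -m inch '[{"dx":0,"dy":0.0025,"dz":0.005,"twist":0,"gripper":0},{"dx":0,"dy":0.0025,"dz":0.01,"twist":0,"gripper":0},{"dx":0,"dy":0.0025,"dz":0.015,"twist":0,"gripper":0},{"dx":0,"dy":0.0025,"dz":0.02,"twist":0,"gripper":0},{"dx":0,"dy":0.0025,"dz":0.024,"twist":0,"gripper":0},{"dx":0,"dy":0.0025,"dz":0.027,"twist":0,"gripper":0},{"dx":0,"dy":0.0025,"dz":0.029,"twist":0,"gripper":0},{"dx":0,"dy":0.0025,"dz":0.029,"twist":0,"gripper":0}]' 40
python3 -c "
from h import *
print(ctrl.state()['force']);to(609.5,-263,118.5,1.2)"
```

```text
t: 68.12
eef_pos: [609.4, -262.3, 119.0]
tcp_rot: [1.0, 0.009, 0.0, 0.0]
force: [-0.8, 0.9, 0.3]
grip_width: 27.3
[-0.80415522  0.86957932  0.26927147]
at [ 609.4 -262.3  119. ] yaw 1.0 tilt [ 0.001  0.001 -1.   ] -> d [0.0001 0.0007 0.0005] twist -0.2
```

```bash

python3 -m inch '[{"dx":0,"dy":0,"dz":0.001,"twist":0,"gripper":0.3},{"dx":0,"dy":0,"dz":0.001,"twist":0,"gripper":0.65},{"dx":0,"dy":0,"dz":0.001,"twist":0,"gripper":0.65},{"dx":0,"dy":0,"dz":0.001,"twist":0,"gripper":0.65},{"dx":0,"dy":0,"dz":0.001,"twist":0,"gripper":0.65},{"dx":0,"dy":0,"dz":0.001,"twist":0,"gripper":0.65},{"dx":0,"dy":0,"dz":0.001,"twist":0,"gripper":0.65},{"dx":0,"dy":0,"dz":0.001,"twist":0,"gripper":0.65}]' 20
python3 -m inch '[{"dx":0,"dy":0,"dz":-0.02,"twist":0,"gripper":0.65},{"dx":0,"dy":0,"dz":-0.06,"twist":0,"gripper":0.65},{"dx":0,"dy":0,"dz":-0.1,"twist":0,"gripper":0.65},{"dx":0,"dy":0,"dz":-0.14,"twist":0,"gripper":0.65},{"dx":0,"dy":0,"dz":-0.18,"twist":0,"gripper":0.65},{"dx":-0.03,"dy":0,"dz":-0.2,"twist":0,"gripper":0.65},{"dx":-0.07,"dy":0,"dz":-0.2,"twist":0,"gripper":0.65},{"dx":-0.11,"dy":0,"dz":-0.2,"twist":0,"gripper":0.65}]'
python3 -m inch '[{"dx":-0.1,"dy":-0.31,"dz":0,"twist":0,"gripper":0.65},{"dx":-0.1,"dy":-0.31,"dz":0,"twist":0,"gripper":0.65},{"dx":-0.1,"dy":-0.31,"dz":0,"twist":0,"gripper":0.65},{"dx":-0.1,"dy":-0.31,"dz":0,"twist":0,"gripper":0.65},{"dx":-0.1,"dy":-0.31,"dz":0,"twist":0,"gripper":0.65},{"dx":-0.1,"dy":-0.31,"dz":0,"twist":0,"gripper":0.65},{"dx":-0.1,"dy":-0.31,"dz":0,"twist":0,"gripper":0.65},{"dx":-0.1,"dy":-0.31,"dz":0,"twist":0,"gripper":0.65}]'
python3 - <<'E'
from h import *
b,db=shot('top','t20');a,da=shot('scene','s20');W=world('top',db)
m=(W[...,2]>85)&(W[...,2]<125)&(np.hypot(W[...,0]-609,W[...,1]+263)<92)&(W[...,1]<-185);Q=W[m]
A=np.c_[Q[:,:2]-[609,-263],np.ones(len(Q))]
for _ in range(3):
    c=np.linalg.lstsq(A,Q[:,2],rcond=None)[0];k=abs(A@c-Q[:,2])<6;A,Q=A[k],Q[k]
print('lid plane tilt',np.hypot(*c[:2]),'z',c[2],len(Q),np.percentile(Q,[1,99],0).round())
m=(W[...,2]>152)&(W[...,2]<172)&(np.hypot(W[...,0]-609,W[...,1]+263)<30);print('knob',W[m].mean(0))
m=(W[...,2]>288)&(W[...,2]<360)&(np.hypot(W[...,0]-607,W[...,1]+71)<25);print('gate knob top',np.percentile(W[m],[2,50,98],0).round())
b0=cv2.imread('pics/t0.png')[:,:,::-1];b1=b
for n,(u,v) in dict(bottle=(285,172),jar=(440,219),amber=(205,201),bowl=(322,166),tin=(412,239),brush=(262,288)).items():
    print(n,cv2.phaseCorrelate(cv2.cvtColor(np.ascontiguousarray(b0[v-14:v+14,u-14:u+14]),cv2.COLOR_RGB2GRAY).astype(float),cv2.cvtColor(np.ascontiguousarray(b1[v-14:v+14,u-14:u+14]),cv2.COLOR_RGB2GRAY).astype(float)))
E
```

```text
t: 68.78
eef_pos: [609.0, -262.2, 117.4]
tcp_rot: [1.0, 0.009, -0.0, -0.0]
force: [-0.6, -0.7, 0.1]
grip_width: 56.0
t: 69.45
eef_pos: [499.0, -264.5, 319.8]
tcp_rot: [1.0, 0.01, 0.002, 0.001]
force: [-0.0, -0.6, -0.3]
grip_width: 56.7
t: 70.12
eef_pos: [392.2, 46.1, 317.8]
tcp_rot: [1.0, 0.009, 0.001, -0.0]
force: [-0.4, -0.1, 0.5]
grip_width: 56.5
lid plane tilt 0.005264894751483297 z 105.63458595539173 1404 [[ 534. -342.  100.]
 [ 692. -188.  111.]]
knob [ 612.03760202 -262.3075641   159.57670286]
gate knob top [[594. -79. 290.]
 [607. -71. 297.]
 [622. -63. 304.]]
bottle ((0.11361314692569024, 0.08040722526587452), 0.9767639288174852)
jar ((-0.13478267199569238, -0.13808489464295626), 0.9459154099614656)
amber ((0.10992416702367791, -0.003575115657154626), 0.951944476605516)
bowl ((0.06922046455485997, -0.007476036552656495), 0.9891911513259766)
tin ((-0.12551378209669828, -0.026741091316486276), 0.9057311604688382)
brush ((-0.1890661506740443, 0.8517350086456297), 0.3714117416036839)
```

```bash

python3 -m inch '[{"dx":0,"dy":0,"dz":0,"twist":0,"gripper":0.65},{"dx":0,"dy":0,"dz":0,"twist":0,"gripper":0.65},{"dx":0,"dy":0,"dz":0,"twist":0,"gripper":0.65},{"dx":0,"dy":0,"dz":0,"twist":0,"gripper":0.65},{"dx":0,"dy":0,"dz":0,"twist":0,"gripper":0.65},{"dx":0,"dy":0,"dz":0,"twist":0,"gripper":0.65},{"dx":0,"dy":0,"dz":0,"twist":0,"gripper":0.65},{"dx":0,"dy":0,"dz":0,"twist":0,"gripper":0.65}]'
python3 -c "
from rig import ctrl
print(ctrl.close_job())"
```

```text
t: 70.88
eef_pos: [393.5, 43.7, 317.5]
tcp_rot: [1.0, 0.009, -0.0, -0.0]
force: [0.7, 0.3, -0.5]
grip_width: 56.3
the job is handed in; nothing more can be done
None
```

I handed the job in at about 71 s. The lid went to the mat, all four orange clips were loaded legs-down against the shut gate, released into the bowl, the gate was shut and the lid put back.

- **Turning the clips:** each clip was turned upright by lowering it onto the rail while held lightly near its feet. Two clips had to be turned around on the table and regripped first.
- **One correction:** after the drop, one clip leaned on the spout-side wall with its edge at about 100 mm, which would have stopped the lid seating. Pushing straight down jammed at about 34 N on the fingertips and it sprang back to about 96 mm. Sweeping it inward brought the pile down to about 81–85 mm, below the lid's plug at 94 mm.

**Last checks:**
- **Lid:** its top is at 105.6 mm (105 mm when seated), tilted about 0.005 rad. Its knob is within about 4 mm of the bowl's centre.
- **Gate:** its knob is back at its starting height.
- **Bystanders:** both bottles, the jar, the small bowl and the tin show no visible shift.
- **Less certain:** the brush comparison matched poorly, probably because the arm was partly in view. It gave a shift of about 0.9 pixel (roughly 3 mm), well inside the 40 mm limit.
- **Not re-checked:** I did not look at the clips again after the lid went on. The fourth clip was hidden under the pile, so I counted it by the rail being empty and no orange seen on the table.

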